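# Lay out the stacked tea-for-one set

## Robot

A 7-joint arm with a two-finger parallel gripper is mounted at the origin on a cart in front of the work surface, level with it; the furniture and walls round the work are solid. World frame = base frame: x ahead of the robot, y to its left, z up, the work surface at z = 0. Lengths are in mm, angles in rad, forces in N, time in s.
With the tool pointing down it reaches from about 350 to 775 mm from the base axis. Payload 3.1 kg.
Tool frame: the origin (TCP) lies at the very end of the fingers, on their centre line; the grasp point (between the pads) lies 19 mm behind it; z points along the fingers, y is the line along which they close (so a half turn about z gives the same grasp; the last joint's range is limited). The gripper opens to 85 mm and grips with 20 to 120 N. Pads are 22 mm wide; open, the fingers measure 114 mm over their backs; the gripper's body (76 mm by 85 mm) begins 54 mm behind the grasp point. The pads swing forward as they close: fully open they stand 13 mm farther back than shut.
Start: joints at [1.172, 0.311, 0.014, 1.512, -0.004, 1.319, -0.027], TCP at [192.136, -515.365, 231.304] pointing down, gripper open.
Joint ranges: [-2.7, 2.7], [-0.3, 1.91], [-1.27, 1.3], [0.12, 2.57], [-1.44, 4.58], [0.2, 2.03], [-3.05, 3.05]. Speed limits (rad/s): [2.79, 2.79, 3.14, 3.14, 3.14, 3.14, 3.14].

## Interface

Orientations are given as a unit quaternion [w, x, y, z].
In Python, from rig import read_state, imaging, ctrl, models gives the robot as it stands.
- The arm moves only by the tool drive_tool, never from a script. Its argument "targets" is a list of rows, each an object of numbers: "wx", "wy", "wz": the turn, a rotation vector about the tool's x, y, z in rad; "dx", "dy", "dz": the shift along the tool's x, y, z in mm; "hand": the closure, from -1 (fully open) to 1 (shut). A call has exactly 5 rows; each row shifts and turns the commanded pose from where the row before left it, along the tool's axes as they then stand; what a row does not reach is not made up. A row lasts 1/8 s, in which the tool goes at most 62.5 mm and 10.7 degrees, less where a joint would pass 70% of its speed; a pose out of reach is approached as far as the arm can. A call is refused whole if a number of a shift passes 62.5 or a number of a turn 0.188, either way. A call with a gripper value outside its range is refused whole. The fingers move at their own pace and stop on an object; "newtons" is the grip in N (left out, the last holds). Time passes only in rows, so rows that do not move let the fingers close, or fill a call up. It gives the time, the measured TCP pose, the force, the opening and the grip force at its end, in the units of the state.
- read_state(): the state, without advancing time (a new reading comes with each control period).
- imaging.get_image(name): name is "scene" or "top"; returns (picture, depth): 400x640x3 uint8, red, green, blue; 400x640 float32, mm along the optical axis (not along the pixel's ray), 0 where there is no reading.
- imaging.camera_params(name): a dict with "fovy" (degrees; the focal length in pixels is half the picture's height over the tangent of half this angle, whatever the lens; pixels are square), "cx", "cy" (the principal point, pixels), "k1" (the pictures are not rectified: a ray, as slopes to the right and down, at radius r is drawn at 1 + k1 r^2 times it, then the intrinsics apply), "T" (4x4, takes a point from camera to world coordinates). Camera axes: x right, y down, z forward; pixel columns grow to the right and rows downward; lengths in mm; the calibration is good to about 2 mm. A picture is of the moment at which its call begins. camera_params takes no time and is no camera call.
- ctrl.finish_job(): hands the job in; it is judged then, once.
Trained networks look in the newest picture that a camera, given by its name, has taken for a name from the list of things; names that differ only in an ending like _2 or _b are one class to them, and where a whole thing is asked for, a point or a joint stands for the part that bears it (a point fixed in the world has none). Each returns a list of dicts, best first, with "conf" (0 to 1); they miss things now and then, are a little off and sometimes report something else, mostly with a low value. They report only what shows in the picture. A call takes as long as a camera call.
- models.spot_in(camera, thing): "bbox" ([centre column, centre row, width, height] in pixels, round what is visible of it).
The state is a dict: "t": time; "q": joint angles; "dq": joint speeds; "tau": joint torques, N m; "eef_pos": TCP position; "orientation": TCP orientation; "ft_force": force on the tool from outside, world axes, zero at the start; "moment": the same for the moment, N m; "width": finger opening in mm; "grip_force": force on a finger pad.
Only numpy, scipy, OpenCV 4.12 (cv2) and the standard library are available. Lean on these libraries where they do the work, as an engineer would, in place of code of your own. Each camera call takes 0.05 s, during which the arm holds its last target. There are 200 camera calls.

## Task

The tea-for-one set is stored as a tower; take it apart and lay it out for brewing, one piece at a time from the top down: the wooden lid onto the green lid rest, then the steel infuser into the ring of the drip stand so that it hangs fully home, then the blue pot onto the cork trivet, and last the white cup onto the saucer. Keep every piece upright, set it down in the middle of its place without dropping it, and let go of it before you take the next. Do not push the honey jar or the tea box about, and keep the arm clear of the wall cabinet.

Things in the scene. Friction and masses are not known exactly. Their poses are not given: they have to be found in the camera images.
- lid: Dark wooden lid, top of the tower: a disc 56 across (z 5 to 12) with a round knob 20 across on top (z 12 to 34) and a cork plug 43 across below (z 0 to 5), which sits loosely in the infuser's collar at the start and lifts straight out. Origin: centre of the plug's underside, z up. Yaw does not matter. About 45 g.
- infuser: Steel tea infuser: tapered perforated basket, 36 across at the bottom, 55 at the top (z 0 to 44), flange 62 across (z 44 to 47), upright open collar 52 across (z 47 to 66), the place to grip. Origin: centre of the basket's underside, z up. Yaw does not matter. About 70 g. At the start it hangs in the pot's mouth by its flange and lifts straight out.
- pot: Blue ceramic pot, 76 high, about 190 g: upper body 66 across (z 34 to 76), the place to grip; lower body 57, foot 48 across; mouth 58. A short spout along the pot's +x reaches 50 from the axis: grip across the pot's y axis. Origin: centre of the underside, z up. At the start it stands 34 deep in the cup, shoulder on the cup's rim, and lifts straight out.
- cup: White ceramic cup, bottom of the tower, 62 high, about 170 g: 70 across outside (straight from z 24 up), 60 inside, foot 48 across. Loop handle along the cup's -x, out to 61 from the axis: grip across the cup's y axis. Origin: centre of the underside, z up.
- lid_rest: Green round lid rest, a low dish 76 across, fixed. Its floor, 67 across, lies 11 above the worktop, its low rim 14. Origin: centre of the underside. The lid belongs here, plug down: its origin then stands 11 above this one.
- drip_stand: Drip stand, fixed: a level dark wire ring, 60 inside and 70 outside, its top 62.5 above the worktop, on three legs over a white dish 88 across. Origin: centre of the dish's underside, right below the ring's centre. The infuser belongs here, flange lying on the ring: its origin then stands 18.5 above this one.
- trivet: Round cork trivet with a dark wooden edge, 103 across, 9 high, flat, fixed. Origin: centre of the underside. The pot belongs here; its origin then stands 9 above this one.
- saucer: White ceramic saucer, 124 across, rim 15 high, flat floor about 68 across that lies 6 above the worktop, fixed. Origin: centre of the underside. The cup belongs here; its origin then stands 6 above this one.
- honey_jar: Bystander: honey jar with a dark cap, 61 across, 82 high, standing behind the work. Origin: centre of the underside.
- tea_box: Bystander: dark tea carton, 69 by 122, 112 high, standing behind the work. Origin: centre of the underside. Over the back of the worktop hangs a wall cabinet: its doors and knobs begin 570 in front of the robot's base axis, its underside is 450 above the worktop; swinging the arm out in an arc between places runs the wrist into it, so travel straight and low.

How it is judged:
By the outcome, as a careful person would: the job done as asked, in the order asked, and still so for the second after the job is handed in, with the robot touching nothing.
It also fails if it takes over 115 s, if anything falls off the work surface, if the arm or the gripper's body presses on something with over 40 N, if the wrist force passes 120 N, or if a joint passes its speed limit or range.

## Working session

There is one attempt and no reset: what is moved stays moved. The work goes in short steps, Python scripts to look and compute and a tool call to move; the robot and the scene stay as the last step left them, time stands still between calls to the robot, and variables do not carry over. Pictures are saved under pics/ and viewed, at most 14 in all, crops included, and the job is handed in when it is done.

Besides the shell and the picture viewer there is one more tool, called after "Call:" by a JSON object that holds its "method" and its "body", one argument or row to a line. drive_tool: Moves the arm, as the interface text tells. Its arguments: {"type":"object","properties":{"targets":{"type":"array","items":{"type":"object","properties":{"wx":{"type":"number"},"wy":{"type":"number"},"wz":{"type":"number"},"dx":{"type":"number"},"dy":{"type":"number"},"dz":{"type":"number"},"hand":{"type":"number"}}}},"newtons":{"type":"number"}},"required":["targets"]}

```bash
mkdir -p pics; ls; cat > h.py <<'E'
import numpy as np, cv2
from rig import read_state, imaging, ctrl, models
def snap(n, f=None):
    p,d=imaging.get_image(n)
    if f: cv2.imwrite(f'pics/{f}.png',p[:,:,::-1])
    return p,d
def cam(n):
    c=imaging.camera_params(n); f=200/np.tan(np.radians(c['fovy'])/2)
    return f,c['cx'],c['cy'],c['k1'],np.array(c['T'])
def rays(n,uv):
    f,cx,cy,k,T=cam(n); uv=np.atleast_2d(np.asarray(uv,float))
    d=(uv-[cx,cy])/f; s=d.copy()
    for _ in range(20): s=d/(1+k*(s**2).sum(1,keepdims=True))
    r=np.c_[s,np.ones(len(s))]
    return T[:3,3], r@T[:3,:3].T
def cloud(n,d):
    v,u=np.mgrid[0:400,0:640]; o,r=rays(n,np.c_[u.ravel(),v.ravel()])
    P=o+r*d.reshape(-1,1); P[d.ravel()==0]=np.nan
    return P.reshape(400,640,3)
E
python3 - <<'E'
from h import *
for n in('scene','top'):
    p,d=snap(n,n+'0'); np.save(n+'0.npy',d); print(n,cam(n)[:4],cam(n)[4].round(2).tolist())
    P=cloud(n,d)
    for t in 'lid infuser pot cup lid_rest drip_stand trivet saucer honey_jar tea_box'.split():
        for b in models.spot_in(n,t)[:2]:
            c=np.array(b['bbox']); u,v=c[:2].round().astype(int)
            print(t,c.round(0),round(b['conf'],2),P[min(v,399),min(u,639)].round(0))
s=read_state(); print({k:s[k] for k in('t','eef_pos','orientation','ft_force','width')})
E
```

```text
pics
scene (np.float64(508.67348858715985), 313.45089719566073, 197.6419828229439, -0.13654902880666364) [[0.99, -0.06, 0.09, 448.48], [-0.1, -0.55, 0.83, -1040.39], [-0.0, -0.83, -0.55, 774.7], [0.0, 0.0, 0.0, 1.0]]
lid [287. 230.  25.  22.] 0.78 [ 480. -203.  138.]
infuser [285. 243.  24.  16.] 0.73 [ 474. -221.  119.]
pot [287. 255.  36.  21.] 0.67 [ 477. -229.   93.]
cup [285. 268.  33.  32.] 0.62 [ 472. -229.   58.]
lid_rest [275. 195.  27.  16.] 0.87 [463. 125.  11.]
lid_rest [288. 255.  34.  20.] 0.29 [ 479. -230.   94.]
drip_stand [269. 223.  32.  39.] 0.69 [443.   7.   5.]
drip_stand [269. 167.  32.  23.] 0.58 [452. 282.  10.]
trivet [271. 168.  34.  20.] 0.91 [457. 278.   8.]
saucer [279. 341.  69.  51.] 0.67 [ 449. -384.    9.]
honey_jar [361. 262.  24.  44.] 0.58 [ 633. -235.   65.]
tea_box [356. 222.  37.  57.] 0.64 [ 639. -131.   93.]
top (np.float64(496.4695471728069), 319.1601655961828, 199.60989225138601, -0.0508272029597954) [[0.03, -0.99, 0.12, 383.34], [-1.0, -0.03, -0.01, -36.92], [0.01, -0.12, -0.99, 1457.49], [0.0, 0.0, 0.0, 1.0]]
lid [374. 224.  24.  22.] 0.81
[... 157 characters left out ...]
0.45 [ 471. -191.  160.]
cup [436. 241.  45.  40.] 0.62 [ 442. -391.    9.]
lid_rest [257. 228.  21.  24.] 0.63 [466. 132.  17.]
drip_stand [312. 235.  29.  33.] 0.75 [450. -28.   3.]
trivet [208. 232.  34.  40.] 0.57 [451. 275.  11.]
saucer [436. 242.  44.  42.] 0.88 [ 439. -392.    7.]
honey_jar [377. 171.  19.  28.] 0.88 [nan nan nan]
honey_jar [368. 225.   8.  17.] 0.73 [ 475. -178.  135.]
tea_box [336. 166.  43.  26.] 0.94 [641. -91.  91.]
{'t': 1.1, 'eef_pos': array([ 192.16020372, -515.37277641,  231.33240581]), 'orientation': array([4.94648935e-05, 9.84119652e-01, 1.77506358e-01, 1.56636200e-07]), 'ft_force': array([ 0.5051518 , -0.21586532, -0.34909631]), 'width': 85.44188959835168}
```

```bash
python3 - <<'E'
import cv2
a=cv2.imread('pics/scene0.png')[140:390,200:420]; cv2.imwrite('pics/sc0.png',cv2.resize(a,None,fx=2.4,fy=2.4,interpolation=2))
a=cv2.imread('pics/top0.png')[130:290,170:470]; cv2.imwrite('pics/tc0.png',cv2.resize(a,None,fx=2.6,fy=2.6,interpolation=2))
E
```

```text
(no output)
```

View pics/sc0.png

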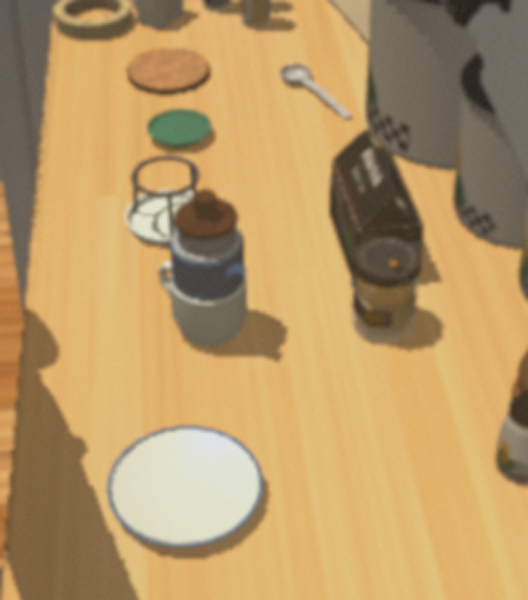

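View pics/tc0.png

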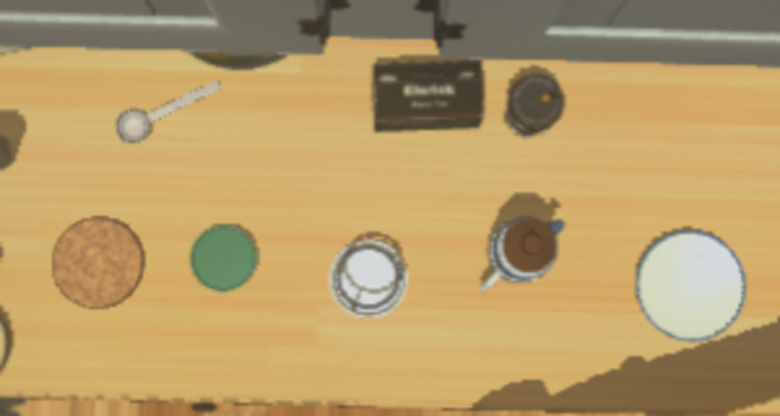

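```bash
cat > seg.py <<'E'
from h import *
def seg(img,bb,ell=True,K=4,m=.5):
    u,v,w,h=bb; x0,y0=int(u-w*(.5+m)),int(v-h*(.5+m)); x1,y1=int(u+w*(.5+m)),int(v+h*(.5+m))
    c=cv2.resize(img[y0:y1,x0:x1,::-1].copy(),None,fx=K,fy=K,interpolation=cv2.INTER_CUBIC)
    M=np.full(c.shape[:2],cv2.GC_BGD,np.uint8); ctr=(int((u-x0+.5)*K),int((v-y0+.5)*K))
    cv2.ellipse(M,ctr,(int(w*K*.62),int(h*K*.62)),0,0,360,cv2.GC_PR_BGD,-1)
    cv2.ellipse(M,ctr,(int(w*K*.5),int(h*K*.5)),0,0,360,cv2.GC_PR_FGD,-1)
    cv2.ellipse(M,ctr,(int(w*K*.3),int(h*K*.3)),0,0,360,cv2.GC_FGD,-1)
    cv2.grabCut(c,M,None,np.zeros((1,65)),np.zeros((1,65)),5,cv2.GC_INIT_WITH_MASK)
    B=((M==1)|(M==3)).astype(np.uint8)
    k=max(cv2.findContours(B,cv2.RETR_EXTERNAL,cv2.CHAIN_APPROX_NONE)[0],key=cv2.contourArea)
    k=cv2.convexHull(k)
    cv2.drawContours(c,[k],-1,(255,0,255),1)
    e=cv2.fitEllipse(k)
    to=lambda p:(np.asarray(p)+.5)/K-.5+[x0,y0]
    return to(e[0]),to(k[:,0]),c
def onplane(n,uv,z):
    o,r=rays(n,uv); return o+r*((z-o[2])/r[:,2])[:,None]
def tri(ua,ub):
    oa,ra=rays('scene',ua); ob,rb=rays('top',ub)
    A=np.c_[ra[0],-rb[0]]; s=np.linalg.lstsq(A,ob-oa,rcond=None)[0]
    p,q=oa+s[0]*ra[0],ob+s[1]*rb[0]; return (p+q)/2,np.linalg.norm(p-q)
E
python3 - <<'E'
from seg import *
I={n:cv2.imread(f'pics/{n}0.png')[:,:,::-1] for n in('scene','top')}
BB={'trivet':((270.5,169,34,20),(208,230.5,36,36),9),'lid_rest':((275,193.5,27,17),(256.5,229,26,26),14),
'saucer':((277.5,342.5,65,50),(436,239.5,43,43),15),'lid':((286,230.5,25,18),(373.5,224.5,21,21),131)}
tiles=[]
for t,(a,b,z) in BB.items():
    e={}
    for n,bb in(('scene',a),('top',b)):
        e[n],k,c=seg(I[n],bb); tiles.append(cv2.resize(c,(190,190)))
        P=onplane(n,k,z)[:,:2].astype(np.float32); (cx,cy),r=cv2.minEnclosingCircle(P); f=cv2.fitEllipse(P)
        print(t,n,e[n].round(1),'plane',onplane(n,e[n],z)[0].round(1),'ell',np.round(f[0],1),np.round(f[1],1))
    print(t,'tri',tri(e['scene'],e['top']))
for n,uv in (('handle',(356.2,241.2,38)),('spout',(386.5,215.4,95))): print(n,onplane('top',uv[:2],uv[2]))
# ring from depth
for n,(u,v) in(('scene',(269,223)),('top',(312,235))):
    P=cloud(n,np.load(n+'0.npy'))[int(v)-25:int(v)+25,int(u)-22:int(u)+22].reshape(-1,3)
    Q=P[(P[:,2]>45)&(P[:,2]<80)&(P[:,0]<510)&(abs(P[:,1]+20)<60)]; print('ring',n,len(Q),np.median(Q,0),Q.min(0),Q.max(0))
cv2.imwrite('pics/seg.png',np.vstack([np.hstack(tiles[:4]),np.hstack(tiles[4:])]))
a=I['scene'][195:290,255:310,::-1]; b=I['top'][205:255,290:335,::-1]
cv2.imwrite('pics/z.png',np.hstack([cv2.resize(a,(330,570),interpolation=2),cv2.resize(b,(450,570),interpolation=2)]))
E
```

```text
trivet scene [269.8 169.4] plane [453.6 269.1   9. ] ell [453.7 271.2] [105.4 120.9]
trivet top [207.4 230.5] plane [454.9 277.2   9. ] ell [455.1 277.2] [106.2 107.7]
trivet tri (array([454.43592619, 278.31802628,   3.6875228 ]), np.float64(1.5260034620369587))
lid_rest scene [275.1 194.2] plane [463.6 125.1  14. ] ell [463.6 126.5] [76.7 99. ]
lid_rest top [255.9 228.4] plane [464.7 135.   14. ] ell [464.8 135. ] [77.3 81.9]
lid_rest tri (array([464.43262182, 135.84352978,   7.00784606]), np.float64(1.3149384177741015))
saucer scene [276.6 342.3] plane [ 444.7 -391.9   15. ] ell [ 444.8 -388.8] [125.4 127.2]
saucer top [435.3 239.6] plane [ 445.6 -387.9   15. ] ell [ 445.9 -388. ] [126.6 127.3]
saucer tri (array([ 445.21547425, -388.75610004,   11.3693725 ]), np.float64(1.1405064967241176))
lid scene [285.2 230.3] plane [ 476.7 -194.   131. ] ell [ 476.8 -193. ] [54.  72.8]
lid top [373.1 223.4] plane [ 479.7 -192.   131. ] ell [ 479.7 -192. ] [57.4 60. ]
lid tri (array([ 478.26085221, -192.17566914,  129.73790884]), np.float64(2.964971957023899))
handle [[ 434.32567711 -155.18670449   38.        ]]
spout [[ 505.39486664 -232.92300243   95.        ]]
ring scene 155 [445.65689412 -33.00708255  62.52080221] [408.37170565 -65.95392357  45.68857999] [476.57737853   5.61533592  67.68702757]
ring top 126 [443.34106029 -27.94425969  62.77675604] [411.0924173  -62.76160433  46.12318963] [478.68695582   5.04993343  69.6630855 ]
```

View pics/seg.png

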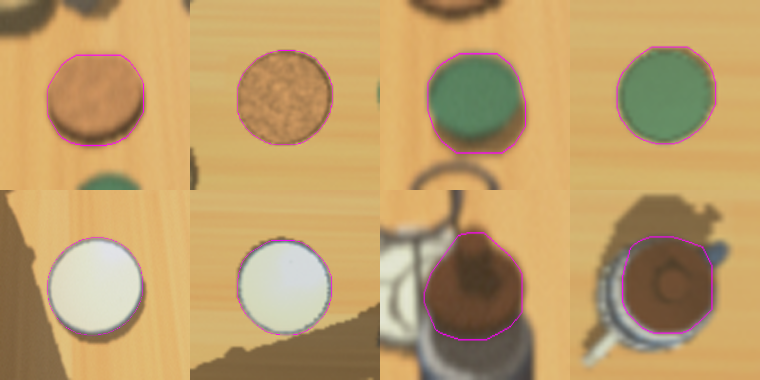

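View pics/z.png

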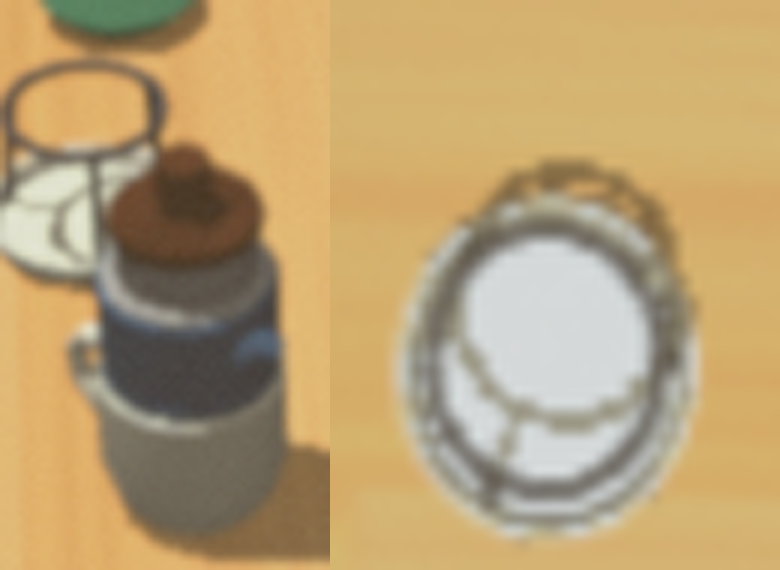

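```bash
python3 - <<'E'
from seg import *
from scipy.optimize import least_squares
C={n:cloud(n,np.load(n+'0.npy')).reshape(-1,3) for n in('scene','top')}
def band(n,z0,z1,c,R):
    P=C[n]; return P[(P[:,2]>z0)&(P[:,2]<z1)&(np.hypot(*(P[:,:2]-c).T)<R)]
c0=np.array([477,-193.])
for n in C:
  for nm,z0,z1,r in(('cup',30,58,35),('pot',70,100,33),('collar',110,124,26),('lid',128,133,28)):
    Q=band(n,z0,z1,c0,43)
    if len(Q)<15: continue
    f=least_squares(lambda p:np.hypot(*(Q[:,:2]-p).T)-r,c0,loss='soft_l1',f_scale=2); print(n,nm,len(Q),f.x.round(1))
  for nm,z0,z1 in(('handle',8,60),('spout',62,110)):
    Q=band(n,z0,z1,c0,66); d=Q[:,:2]-c0; r=np.hypot(*d.T); Q=Q[r>43]
    if len(Q): print(n,nm,len(Q),np.median(Q,0).round(1),np.degrees(np.arctan2(*(np.median(Q,0)[:2]-c0)[::-1])).round(1),Q[:,2].min().round(),Q[:,2].max().round())
print('ring plane',onplane('scene',(268.7,212.5),62.5),onplane('top',(311.5,235.9),62.5),tri((268.7,212.5),(311.5,235.9)))
for n in C:
    Q=band(n,54,70,np.array([444,-29]),45); Q=Q[np.hypot(*(Q[:,:2]-[444,-29]).T)>22]
    f=least_squares(lambda p:np.hypot(*(Q[:,:2]-p).T)-32.5,[444,-29.],loss='soft_l1',f_scale=2); print('ring',n,len(Q),f.x)
Q=band('top',60,130,np.array([640,-110]),110); Q=Q[Q[:,2]>60]; print('box/jar min x,y',Q.min(0),Q.max(0))
E
```

```text
scene cup 311 [ 476.7 -193.8]
scene pot 304 [ 477.5 -194.3]
scene collar 131 [ 477.2 -194. ]
scene lid 78 [ 476.4 -193. ]
scene handle 49 [ 437.7 -159.6   38.8] 139.6 23.0 59.0
scene spout 29 [ 501.9 -231.7   99.6] -57.2 88.0 104.0
top cup 32 [ 477.7 -193.5]
top pot 39 [ 478.9 -194.2]
top collar 16 [ 477.4 -190.2]
top lid 121 [ 478.8 -192.7]
top handle 30 [ 440.1 -159.2   34.7] 137.5 8.0 57.0
top spout 10 [ 505.7 -229.2  100.2] -51.6 95.0 105.0
ring plane [[443.9563351  -28.68487202  62.5       ]] [[445.04879909 -27.3918312   62.5       ]] (array([444.51822436, -27.4064356 ,  61.63956452]), np.float64(1.1368839838064806))
ring scene 143 [443.36914516 -30.04588052]
ring top 125 [444.66293294 -27.25262308]
box/jar min x,y [ 608.22320488 -218.43824192   60.252681  ] [683.95743247 -25.33241822 117.50730193]
```

Call:
{"method": "drive_tool", "body": {
  "targets": [
    {"wz": -0.1215},
    {"wz": -0.1215},
    {"wz": -0.1215},
    {"wz": -0.1215},
    {"wz": -0.1215}
  ],
  "newtons": 30
}}

```text
invalid input
```

Call:
{"method": "drive_tool", "body": {
  "targets": [
    {"wz": -0.1215},
    {"wz": -0.1215},
    {"wz": -0.1215},
    {"wz": -0.1215},
    {"wz": -0.1215}
  ]
}}

```text
invalid input
```

Call:
{"method": "drive_tool", "body": {
  "targets": [
    {"dx": 35,"dy": 30},
    {"dx": 35,"dy": 30},
    {"dx": 35,"dy": 30},
    {"dx": 35,"dy": 30},
    {"dx": 35,"dy": 30}
  ]
}}

```text
invalid input
```

Call:
{"method": "drive_tool", "body": {
  "targets": [
    {"dx": 0,"dy": 0,"dz": 0,"wx": 0,"wy": 0,"wz": -0.1215,"hand": -1},
    {"dx": 0,"dy": 0,"dz": 0,"wx": 0,"wy": 0,"wz": -0.1215,"hand": -1},
    {"dx": 0,"dy": 0,"dz": 0,"wx": 0,"wy": 0,"wz": -0.1215,"hand": -1},
    {"dx": 0,"dy": 0,"dz": 0,"wx": 0,"wy": 0,"wz": -0.1215,"hand": -1},
    {"dx": 0,"dy": 0,"dz": 0,"wx": 0,"wy": 0,"wz": -0.1215,"hand": -1}
  ],
  "newtons": 30
}}

```text
t: 1.72
eef_pos: [192.1, -515.4, 231.3]
orientation: [0.0, 0.885, 0.465, -0.0]
ft_force: [-0.1, -0.4, -0.3]
width: 85.5
grip_force: 0.0
```

Call:
{"method": "drive_tool", "body": {
  "targets": [
    {"dx": 0,"dy": 0,"dz": 0,"wx": 0,"wy": 0,"wz": -0.1215,"hand": -1},
    {"dx": 0,"dy": 0,"dz": 0,"wx": 0,"wy": 0,"wz": -0.1215,"hand": -1},
    {"dx": 0,"dy": 0,"dz": 0,"wx": 0,"wy": 0,"wz": -0.1215,"hand": -1},
    {"dx": 0,"dy": 0,"dz": 0,"wx": 0,"wy": 0,"wz": -0.1215,"hand": -1},
    {"dx": 0,"dy": 0,"dz": 0,"wx": 0,"wy": 0,"wz": -0.1215,"hand": -1}
  ]
}}

```text
t: 2.35
eef_pos: [192.1, -515.4, 231.3]
orientation: [0.0, 0.705, 0.709, -0.0]
ft_force: [-0.3, 1.0, 0.4]
width: 85.3
grip_force: 0.0
```

Call:
{"method": "drive_tool", "body": {
  "targets": [
    {"dx": 35,"dy": 30,"dz": 0,"wx": 0,"wy": 0,"wz": 0,"hand": -1},
    {"dx": 35,"dy": 30,"dz": 0,"wx": 0,"wy": 0,"wz": 0,"hand": -1},
    {"dx": 35,"dy": 30,"dz": 0,"wx": 0,"wy": 0,"wz": 0,"hand": -1},
    {"dx": 35,"dy": 30,"dz": 0,"wx": 0,"wy": 0,"wz": 0,"hand": -1},
    {"dx": 35,"dy": 30,"dz": 0,"wx": 0,"wy": 0,"wz": 0,"hand": -1}
  ]
}}

```text
t: 2.98
eef_pos: [342.8, -339.1, 231.5]
orientation: [0.0, 0.707, 0.707, -0.0]
ft_force: [0.8, -1.0, -0.6]
width: 85.7
grip_force: 0.0
```

Call:
{"method": "drive_tool", "body": {
  "targets": [
    {"dx": 29.2,"dy": 27,"dz": 8,"wx": 0,"wy": 0,"wz": 0,"hand": -1},
    {"dx": 29.2,"dy": 27,"dz": 8,"wx": 0,"wy": 0,"wz": 0,"hand": -1},
    {"dx": 29.2,"dy": 27,"dz": 8,"wx": 0,"wy": 0,"wz": 0,"hand": -0.3},
    {"dx": 29.2,"dy": 27,"dz": 8,"wx": 0,"wy": 0,"wz": 0,"hand": 0},
    {"dx": 29.2,"dy": 27,"dz": 8,"wx": 0,"wy": 0,"wz": 0,"hand": 0}
  ]
}}

```text
t: 3.6
eef_pos: [477.6, -193.3, 191.2]
orientation: [0.0, 0.707, 0.707, -0.0]
ft_force: [-0.5, -0.5, -0.3]
width: 42.7
grip_force: 0.0
```

```bash
python3 - <<'E'
from seg import *
a=snap('scene')[0][190:290,240:340,::-1]; b=snap('top')[0][190:260,325:425,::-1]
cv2.imwrite('pics/a1.png',np.hstack([cv2.resize(a,(400,400),interpolation=2),cv2.resize(b,(400,400),interpolation=2)]))
s=read_state();print(s['eef_pos'],s['width'])
E
```

```text
[ 479.46530167 -188.13680422  190.68784502] 42.66327756740376
```

View pics/a1.png

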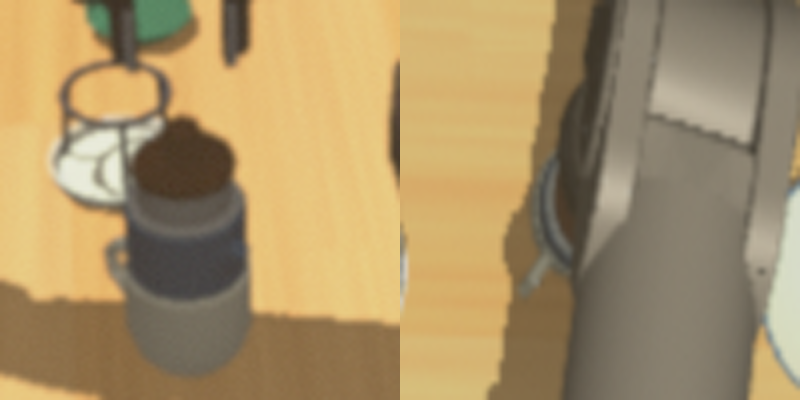

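Call:
{"method": "drive_tool", "body": {
  "targets": [
    {"dx": 0,"dy": 0,"dz": 10,"wx": 0,"wy": 0,"wz": 0,"hand": 0},
    {"dx": 0,"dy": 0,"dz": 10,"wx": 0,"wy": 0,"wz": 0,"hand": 0},
    {"dx": 0,"dy": 0,"dz": 5,"wx": 0,"wy": 0,"wz": 0,"hand": 0},
    {"dx": 0,"dy": 0,"dz": 0,"wx": 0,"wy": 0,"wz": 0,"hand": 0},
    {"dx": 0,"dy": 0,"dz": 0,"wx": 0,"wy": 0,"wz": 0,"hand": 0}
  ]
}}

```text
t: 4.32
eef_pos: [476.9, -194.4, 166.6]
orientation: [0.0, 0.707, 0.707, 0.0]
ft_force: [-0.6, -0.1, 0.3]
width: 42.6
grip_force: 0.0
```

```bash
python3 - <<'E'
from seg import *
p,d=snap('scene'); s=read_state();print(s['eef_pos'],s['width'])
cv2.imwrite('pics/a2.png',cv2.resize(p[190:270,250:330,::-1],(480,480),interpolation=2))
f,cx,cy,k,T=cam('scene')
for z in(166,173):
    X=np.linalg.inv(T)@np.r_[s['eef_pos'][:2],z,1]; sl=X[:2]/X[2]; print(z,sl*(1+k*(sl@sl))*f+[cx,cy])
E
```

```text
[ 477.00031362 -194.31335759  166.67692068] 43.06889165262301
166 [284.8131663  216.77707905]
173 [284.70146066 213.99068646]
```

View pics/a2.png

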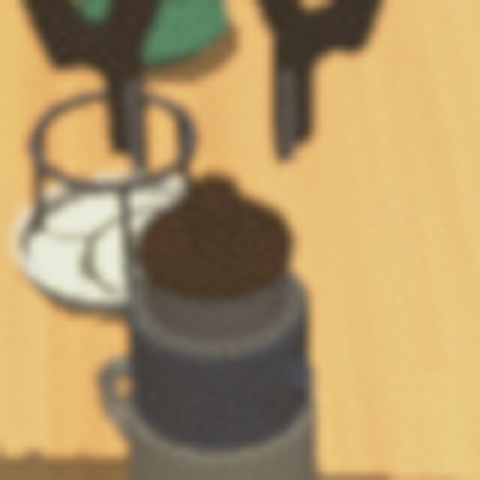

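Call:
{"method": "drive_tool", "body": {
  "targets": [
    {"dx": 0.5,"dy": 1,"dz": 10,"wx": 0,"wy": 0,"wz": 0,"hand": 0},
    {"dx": 0,"dy": 0,"dz": 10,"wx": 0,"wy": 0,"wz": 0,"hand": 0},
    {"dx": 0,"dy": 0,"dz": 6,"wx": 0,"wy": 0,"wz": 0,"hand": 0},
    {"dx": 0,"dy": 0,"dz": 3,"wx": 0,"wy": 0,"wz": 0,"hand": 0},
    {"dx": 0,"dy": 0,"dz": 0,"wx": 0,"wy": 0,"wz": 0,"hand": 0}
  ]
}}

```text
t: 5.0
eef_pos: [477.7, -193.5, 137.0]
orientation: [-0.0, 0.707, 0.707, -0.0]
ft_force: [-0.1, 0.2, -0.4]
width: 42.2
grip_force: 0.0
```

Call:
{"method": "drive_tool", "body": {
  "targets": [
    {"dx": 0,"dy": 0,"dz": 0,"wx": 0,"wy": 0,"wz": 0,"hand": 0.3},
    {"dx": 0,"dy": 0,"dz": 0,"wx": 0,"wy": 0,"wz": 0,"hand": 0.6},
    {"dx": 0,"dy": 0,"dz": 0,"wx": 0,"wy": 0,"wz": 0,"hand": 1},
    {"dx": 0,"dy": 0,"dz": 0,"wx": 0,"wy": 0,"wz": 0,"hand": 1},
    {"dx": 0,"dy": 0,"dz": 0,"wx": 0,"wy": 0,"wz": 0,"hand": 1}
  ],
  "newtons": 30
}}

```text
t: 5.62
eef_pos: [478.1, -193.7, 137.7]
orientation: [0.0, 0.707, 0.707, 0.0]
ft_force: [-0.6, 0.4, 1.3]
width: 18.3
grip_force: 29.6
```

Call:
{"method": "drive_tool", "body": {
  "targets": [
    {"dx": 0,"dy": 0,"dz": -4,"wx": 0,"wy": 0,"wz": 0,"hand": 1},
    {"dx": 0,"dy": 0,"dz": -8,"wx": 0,"wy": 0,"wz": 0,"hand": 1},
    {"dx": 0,"dy": 0,"dz": -10,"wx": 0,"wy": 0,"wz": 0,"hand": 1},
    {"dx": 10,"dy": -0.5,"dz": -8,"wx": 0,"wy": 0,"wz": 0,"hand": 1},
    {"dx": 30,"dy": -1,"dz": 0,"wx": 0,"wy": 0,"wz": 0,"hand": 1}
  ]
}}

```text
t: 6.25
eef_pos: [476.9, -154.5, 168.5]
orientation: [0.001, 0.708, 0.706, 0.0]
ft_force: [0.9, 0.7, 0.1]
width: 18.4
grip_force: 29.3
```

Call:
{"method": "drive_tool", "body": {
  "targets": [
    {"dx": 40,"dy": -2,"dz": 0,"wx": 0,"wy": 0,"wz": 0,"hand": 1},
    {"dx": 40,"dy": -2,"dz": 0,"wx": 0,"wy": 0,"wz": 0,"hand": 1},
    {"dx": 40,"dy": -2,"dz": 0,"wx": 0,"wy": 0,"wz": 0,"hand": 1},
    {"dx": 40,"dy": -2,"dz": 0,"wx": 0,"wy": 0,"wz": 0,"hand": 1},
    {"dx": 40,"dy": -2,"dz": 0,"wx": 0,"wy": 0,"wz": 0,"hand": 1}
  ]
}}

```text
t: 6.88
eef_pos: [465.7, 48.5, 167.9]
orientation: [0.0, 0.706, 0.708, 0.0]
ft_force: [0.2, -0.3, -1.5]
width: 18.7
grip_force: 29.3
```

Call:
{"method": "drive_tool", "body": {
  "targets": [
    {"dx": 40,"dy": -1,"dz": 10,"wx": 0,"wy": 0,"wz": 0,"hand": 1},
    {"dx": 30,"dy": -1,"dz": 15,"wx": 0,"wy": 0,"wz": 0,"hand": 1},
    {"dx": 15,"dy": -1,"dz": 20,"wx": 0,"wy": 0,"wz": 0,"hand": 1},
    {"dx": 3,"dy": -0.5,"dz": 20,"wx": 0,"wy": 0,"wz": 0,"hand": 1},
    {"dx": 0,"dy": 0,"dz": 20,"wx": 0,"wy": 0,"wz": 0,"hand": 1}
  ]
}}

```text
t: 7.5
eef_pos: [462.1, 135.9, 82.3]
orientation: [0.0, 0.706, 0.708, 0.0]
ft_force: [0.0, 0.3, 0.2]
width: 18.7
grip_force: 29.3
```

```bash
python3 - <<'E'
from h import *
p,d=snap('scene'); s=read_state();print(s['eef_pos'],s['width'])
q=snap('top')[0]
cv2.imwrite('pics/b1.png',np.hstack([cv2.resize(p[140:240,230:330,::-1],(400,400),interpolation=2),cv2.resize(q[180:280,210:310,::-1],(400,400),interpolation=2)]))
E
```

```text
[460.07585255 134.7340139   79.76832306] 18.545238192352304
```

View pics/b1.png

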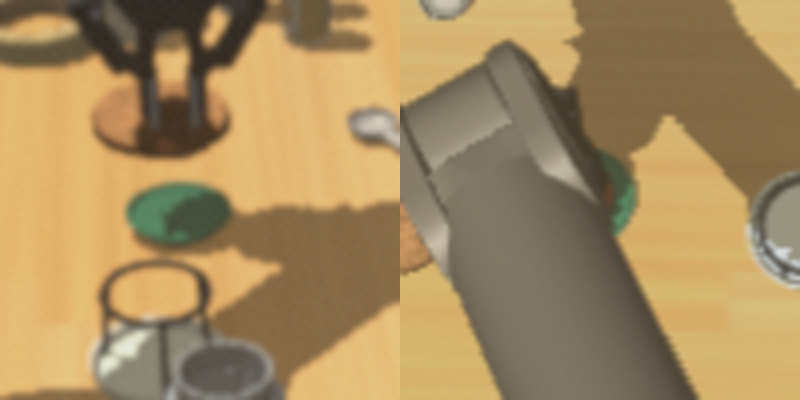

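Call:
{"method": "drive_tool", "body": {
  "targets": [
    {"dx": 0.5,"dy": 1,"dz": 14,"wx": 0,"wy": 0,"wz": 0,"hand": 1},
    {"dx": 0,"dy": 1,"dz": 14,"wx": 0,"wy": 0,"wz": 0,"hand": 1},
    {"dx": 0,"dy": 0,"dz": 12,"wx": 0,"wy": 0,"wz": 0,"hand": 1},
    {"dx": 0,"dy": 0,"dz": 8,"wx": 0,"wy": 0,"wz": 0,"hand": 1},
    {"dx": 0,"dy": 0,"dz": 2,"wx": 0,"wy": 0,"wz": 0,"hand": 1}
  ]
}}

```text
t: 8.22
eef_pos: [464.0, 134.8, 31.6]
orientation: [-0.0, 0.707, 0.708, -0.001]
ft_force: [-0.0, -0.3, -1.1]
width: 18.9
grip_force: 29.4
```

Call:
{"method": "drive_tool", "body": {
  "targets": [
    {"dx": 0,"dy": 0,"dz": 1.5,"wx": 0,"wy": 0,"wz": 0,"hand": 1},
    {"dx": 0,"dy": 0,"dz": 0.8,"wx": 0,"wy": 0,"wz": 0,"hand": 1},
    {"dx": 0,"dy": 0,"dz": 0.5,"wx": 0,"wy": 0,"wz": 0,"hand": 1},
    {"dx": 0,"dy": 0,"dz": 0,"wx": 0,"wy": 0,"wz": 0,"hand": 1},
    {"dx": 0,"dy": 0,"dz": 0,"wx": 0,"wy": 0,"wz": 0,"hand": 1}
  ]
}}

```text
t: 8.85
eef_pos: [464.5, 134.9, 29.6]
orientation: [0.0, 0.707, 0.707, 0.0]
ft_force: [0.3, -1.0, -0.4]
width: 18.2
grip_force: 29.4
```

Call:
{"method": "drive_tool", "body": {
  "targets": [
    {"dx": 0,"dy": 0,"dz": 0.8,"wx": 0,"wy": 0,"wz": 0,"hand": 1},
    {"dx": 0,"dy": 0,"dz": 0.6,"wx": 0,"wy": 0,"wz": 0,"hand": 1},
    {"dx": 0,"dy": 0,"dz": 0.4,"wx": 0,"wy": 0,"wz": 0,"hand": 1},
    {"dx": 0,"dy": 0,"dz": 0,"wx": 0,"wy": 0,"wz": 0,"hand": 1},
    {"dx": 0,"dy": 0,"dz": 0,"wx": 0,"wy": 0,"wz": 0,"hand": 1}
  ]
}}

```text
t: 9.48
eef_pos: [464.4, 134.9, 27.7]
orientation: [0.0, 0.707, 0.707, -0.0]
ft_force: [-0.0, -0.1, 1.8]
width: 18.7
grip_force: 29.5
```

Call:
{"method": "drive_tool", "body": {
  "targets": [
    {"dx": 0,"dy": 0,"dz": 0.4,"wx": 0,"wy": 0,"wz": 0,"hand": 1},
    {"dx": 0,"dy": 0,"dz": 0.4,"wx": 0,"wy": 0,"wz": 0,"hand": 1},
    {"dx": 0,"dy": 0,"dz": 0,"wx": 0,"wy": 0,"wz": 0,"hand": 1},
    {"dx": 0,"dy": 0,"dz": 0,"wx": 0,"wy": 0,"wz": 0,"hand": 1},
    {"dx": 0,"dy": 0,"dz": 0,"wx": 0,"wy": 0,"wz": 0,"hand": 1}
  ]
}}

```text
t: 10.1
eef_pos: [464.4, 134.9, 27.7]
orientation: [0.0, 0.707, 0.707, -0.0]
ft_force: [-2.7, -1.4, 8.1]
width: 18.2
grip_force: 30.2
```

Call:
{"method": "drive_tool", "body": {
  "targets": [
    {"dx": 0,"dy": 0,"dz": -0.5,"wx": 0,"wy": 0,"wz": 0,"hand": 0.5},
    {"dx": 0,"dy": 0,"dz": 0,"wx": 0,"wy": 0,"wz": 0,"hand": 0.1},
    {"dx": 0,"dy": 0,"dz": 0,"wx": 0,"wy": 0,"wz": 0,"hand": -0.2},
    {"dx": 0,"dy": 0,"dz": 0,"wx": 0,"wy": 0,"wz": 0,"hand": -0.2},
    {"dx": 0,"dy": 0,"dz": -5,"wx": 0,"wy": 0,"wz": 0,"hand": -0.2}
  ]
}}

```text
t: 10.72
eef_pos: [464.0, 134.8, 32.2]
orientation: [-0.0, 0.707, 0.707, -0.0]
ft_force: [-0.1, 0.5, 0.7]
width: 51.3
grip_force: 0.0
```

Call:
{"method": "drive_tool", "body": {
  "targets": [
    {"dx": 0,"dy": 0,"dz": -15,"wx": 0,"wy": 0,"wz": 0,"hand": -0.2},
    {"dx": 0,"dy": 0,"dz": -30,"wx": 0,"wy": 0,"wz": 0,"hand": -0.2},
    {"dx": -10,"dy": 0,"dz": -40,"wx": 0,"wy": 0,"wz": 0,"hand": -1},
    {"dx": -30,"dy": 1,"dz": -35,"wx": 0,"wy": 0,"wz": 0,"hand": -1},
    {"dx": -40,"dy": 2,"dz": -10,"wx": 0,"wy": 0,"wz": 0,"hand": -1}
  ]
}}

```text
t: 11.35
eef_pos: [469.5, 56.0, 166.3]
orientation: [0.002, 0.705, 0.709, 0.003]
ft_force: [0.5, 0.2, -0.3]
width: 85.6
grip_force: 0.0
```

Call:
{"method": "drive_tool", "body": {
  "targets": [
    {"dx": -40,"dy": 2,"dz": 0,"wx": 0,"wy": 0,"wz": 0,"hand": -1},
    {"dx": -45,"dy": 2,"dz": 0,"wx": 0,"wy": 0,"wz": 0,"hand": -1},
    {"dx": -45,"dy": 2,"dz": 0,"wx": 0,"wy": 0,"wz": 0,"hand": -1},
    {"dx": -45,"dy": 2,"dz": 0,"wx": 0,"wy": 0,"wz": 0,"hand": -1},
    {"dx": -35,"dy": 1,"dz": 0,"wx": 0,"wy": 0,"wz": 0,"hand": -1}
  ]
}}

```text
t: 11.98
eef_pos: [476.9, -157.3, 163.6]
orientation: [0.001, 0.707, 0.707, 0.0]
ft_force: [-0.1, -0.2, -0.1]
width: 85.6
grip_force: 0.0
```

Call:
{"method": "drive_tool", "body": {
  "targets": [
    {"dx": -20,"dy": 1,"dz": 0,"wx": 0,"wy": 0,"wz": 0,"hand": -1},
    {"dx": -10,"dy": 0,"dz": 0,"wx": 0,"wy": 0,"wz": 0,"hand": -1},
    {"dx": -5,"dy": 0,"dz": 0,"wx": 0,"wy": 0,"wz": 0,"hand": -1},
    {"dx": 0,"dy": 0,"dz": 0,"wx": 0,"wy": 0,"wz": 0,"hand": -1},
    {"dx": 0,"dy": 0,"dz": 0,"wx": 0,"wy": 0,"wz": 0,"hand": -1}
  ]
}}

```text
t: 12.6
eef_pos: [478.0, -188.7, 162.4]
orientation: [-0.0, 0.706, 0.708, 0.0]
ft_force: [0.7, 0.7, 0.5]
width: 85.6
grip_force: 0.0
```

```bash
python3 - <<'E'
from h import *
p,d=snap('scene'); s=read_state();print(s['t'],s['eef_pos'],s['width'])
q=snap('top')[0]
cv2.imwrite('pics/b2.png',np.hstack([cv2.resize(p[170:290,230:350,::-1],(400,400),interpolation=2),cv2.resize(q[190:290,210:310,::-1],(400,400),interpolation=2)]))
E
```

```text
12.65 [ 477.96598462 -188.84852393  162.45118561] 85.4520330345289
```

View pics/b2.png

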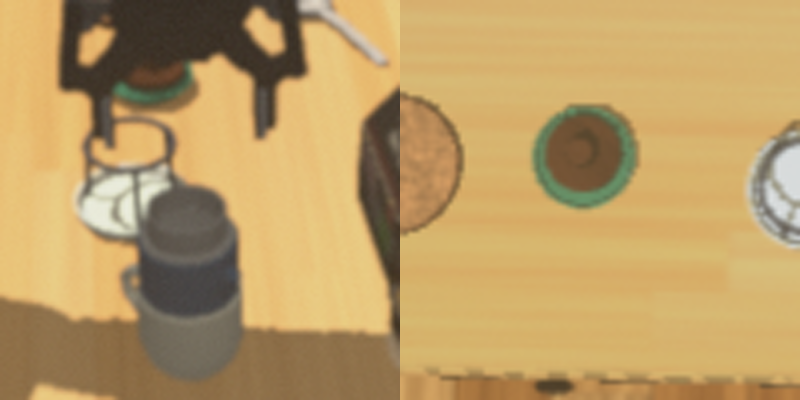

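Call:
{"method": "drive_tool", "body": {
  "targets": [
    {"dx": -3,"dy": 0,"dz": 8,"wx": 0,"wy": 0,"wz": 0,"hand": -1},
    {"dx": -2,"dy": 0,"dz": 15,"wx": 0,"wy": 0,"wz": 0,"hand": -1},
    {"dx": 0,"dy": 0,"dz": 15,"wx": 0,"wy": 0,"wz": 0,"hand": -1},
    {"dx": 0,"dy": 0,"dz": 10,"wx": 0,"wy": 0,"wz": 0,"hand": -1},
    {"dx": 0,"dy": 0,"dz": 5,"wx": 0,"wy": 0,"wz": 0,"hand": -1}
  ]
}}

```text
t: 13.32
eef_pos: [477.2, -194.7, 108.2]
orientation: [-0.001, 0.707, 0.708, -0.0]
ft_force: [-0.4, 0.3, -0.1]
width: 85.5
grip_force: 0.0
```

Call:
{"method": "drive_tool", "body": {
  "targets": [
    {"dx": 0,"dy": 0,"dz": 1,"wx": 0,"wy": 0,"wz": 0,"hand": -0.8},
    {"dx": 0,"dy": 0,"dz": 0,"wx": 0,"wy": 0,"wz": 0,"hand": -0.5},
    {"dx": 0,"dy": 0,"dz": 0,"wx": 0,"wy": 0,"wz": 0,"hand": -0.3},
    {"dx": 0,"dy": 0,"dz": 0,"wx": 0,"wy": 0,"wz": 0,"hand": 0.2},
    {"dx": 0,"dy": 0,"dz": 0,"wx": 0,"wy": 0,"wz": 0,"hand": 1}
  ],
  "newtons": 25
}}

```text
t: 13.95
eef_pos: [478.2, -195.2, 109.1]
orientation: [0.001, 0.707, 0.707, 0.0]
ft_force: [-1.4, 0.2, 4.1]
width: 50.4
grip_force: 26.4
```

Call:
{"method": "drive_tool", "body": {
  "targets": [
    {"dx": 0,"dy": 0,"dz": 0,"wx": 0,"wy": 0,"wz": 0,"hand": 1},
    {"dx": 0,"dy": 0,"dz": 0,"wx": 0,"wy": 0,"wz": 0,"hand": 1},
    {"dx": 0,"dy": 0,"dz": 0,"wx": 0,"wy": 0,"wz": 0,"hand": 1},
    {"dx": 0,"dy": 0,"dz": 0,"wx": 0,"wy": 0,"wz": 0,"hand": 1},
    {"dx": 0,"dy": 0,"dz": 0,"wx": 0,"wy": 0,"wz": 0,"hand": 1}
  ]
}}

```text
t: 14.58
eef_pos: [478.2, -195.3, 109.1]
orientation: [0.001, 0.707, 0.707, 0.0]
ft_force: [-1.1, 0.7, 5.9]
width: 50.3
grip_force: 26.5
```

Call:
{"method": "drive_tool", "body": {
  "targets": [
    {"dx": 0,"dy": 0,"dz": -5,"wx": 0,"wy": 0,"wz": 0,"hand": 1},
    {"dx": 0,"dy": 0,"dz": -10,"wx": 0,"wy": 0,"wz": 0,"hand": 1},
    {"dx": 0,"dy": 0,"dz": -15,"wx": 0,"wy": 0,"wz": 0,"hand": 1},
    {"dx": 0,"dy": 0,"dz": -15,"wx": 0,"wy": 0,"wz": 0,"hand": 1},
    {"dx": 0,"dy": 0,"dz": -12,"wx": 0,"wy": 0,"wz": 0,"hand": 1}
  ]
}}

```text
t: 15.2
eef_pos: [478.3, -195.2, 167.0]
orientation: [0.001, 0.707, 0.707, 0.0]
ft_force: [-0.3, -0.2, -0.6]
width: 50.5
grip_force: 26.2
```

Call:
{"method": "drive_tool", "body": {
  "targets": [
    {"dx": 10,"dy": -2,"dz": -3,"wx": 0,"wy": 0,"wz": 0,"hand": 1},
    {"dx": 25,"dy": -5,"dz": 0,"wx": 0,"wy": 0,"wz": 0,"hand": 1},
    {"dx": 35,"dy": -7,"dz": 0,"wx": 0,"wy": 0,"wz": 0,"hand": 1},
    {"dx": 35,"dy": -7,"dz": 0,"wx": 0,"wy": 0,"wz": 0,"hand": 1},
    {"dx": 30,"dy": -6,"dz": 0,"wx": 0,"wy": 0,"wz": 0,"hand": 1}
  ]
}}

```text
t: 15.82
eef_pos: [449.6, -57.7, 168.1]
orientation: [-0.001, 0.706, 0.708, -0.0]
ft_force: [1.2, 2.2, -0.7]
width: 49.9
grip_force: 26.2
```

Call:
{"method": "drive_tool", "body": {
  "targets": [
    {"dx": 20,"dy": -4,"dz": 5,"wx": 0,"wy": 0,"wz": 0,"hand": 1},
    {"dx": 10,"dy": -2.5,"dz": 8,"wx": 0,"wy": 0,"wz": 0,"hand": 1},
    {"dx": 0,"dy": 0,"dz": 8,"wx": 0,"wy": 0,"wz": 0,"hand": 1},
    {"dx": 0,"dy": 0,"dz": 4,"wx": 0,"wy": 0,"wz": 0,"hand": 1},
    {"dx": 0,"dy": 0,"dz": 0,"wx": 0,"wy": 0,"wz": 0,"hand": 1}
  ]
}}

```text
t: 16.45
eef_pos: [443.9, -31.1, 142.8]
orientation: [-0.0, 0.707, 0.707, -0.0]
ft_force: [-0.0, 0.2, -0.7]
width: 50.1
grip_force: 26.2
```

```bash
python3 - <<'E'
from h import *
p,d=snap('scene'); s=read_state();print(s['t'],s['eef_pos'],s['width'])
cv2.imwrite('pics/c1.png',cv2.resize(p[170:290,220:340,::-1],(480,480),interpolation=2))
P=cloud('scene',d).reshape(-1,3); e=s['eef_pos']
for z0,z1 in((106,114),(100,106),(80,98)):
    Q=P[(P[:,2]>z0)&(P[:,2]<z1)&(np.hypot(*(P[:,:2]-e[:2]).T)<50)]; print(z0,len(Q),Q.min(0),Q.max(0),(Q.min(0)+Q.max(0))/2)
E
```

```text
16.5 [444.1725685  -30.9150527  143.16244041] 50.44733545165849
106 41 [421.10920992 -54.01568951 106.46759738] [463.21889437 -29.66190218 113.67547114] [442.16405215 -41.83879584 110.07153426]
100 32 [425.11259235 -51.53413936 100.01767601] [463.0948487  -32.20001924 105.74467709] [444.10372052 -41.8670793  102.88117655]
80 7 [429.4652374  -48.27969829  94.08986501] [455.39010818 -41.6135677   97.96250888] [442.42767279 -44.94663299  96.02618694]
```

View pics/c1.png

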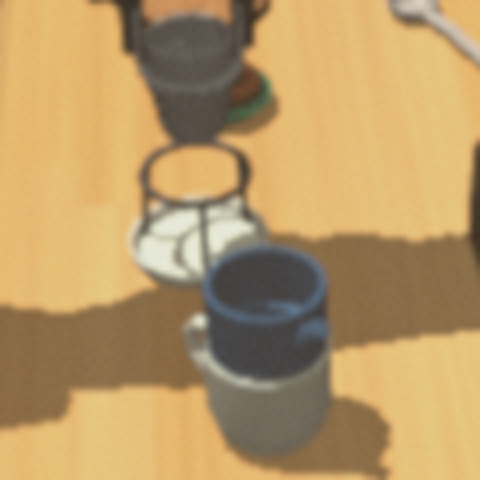

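Call:
{"method": "drive_tool", "body": {
  "targets": [
    {"dx": 1.5,"dy": 0.3,"dz": 10,"wx": 0,"wy": 0,"wz": 0,"hand": 1},
    {"dx": 0,"dy": 0,"dz": 14,"wx": 0,"wy": 0,"wz": 0,"hand": 1},
    {"dx": 0,"dy": 0,"dz": 12,"wx": 0,"wy": 0,"wz": 0,"hand": 1},
    {"dx": 0,"dy": 0,"dz": 8,"wx": 0,"wy": 0,"wz": 0,"hand": 1},
    {"dx": 0,"dy": 0,"dz": 0,"wx": 0,"wy": 0,"wz": 0,"hand": 1}
  ]
}}

```text
t: 17.12
eef_pos: [443.7, -28.5, 98.5]
orientation: [-0.001, 0.707, 0.708, -0.001]
ft_force: [1.0, -0.5, -1.2]
width: 50.3
grip_force: 26.2
```

```bash
python3 - <<'E'
from h import *
p,d=snap('scene'); s=read_state();print(s['t'],s['eef_pos'],s['width'],s['ft_force'])
cv2.imwrite('pics/c2.png',cv2.resize(p[170:260,220:320,::-1],(800,600),interpolation=2))
E
```

```text
17.175 [444.25876291 -28.4911967   99.08329153] 50.419076187430136 [ 0.39048995  0.24225718 -0.48788631]
```

View pics/c2.png

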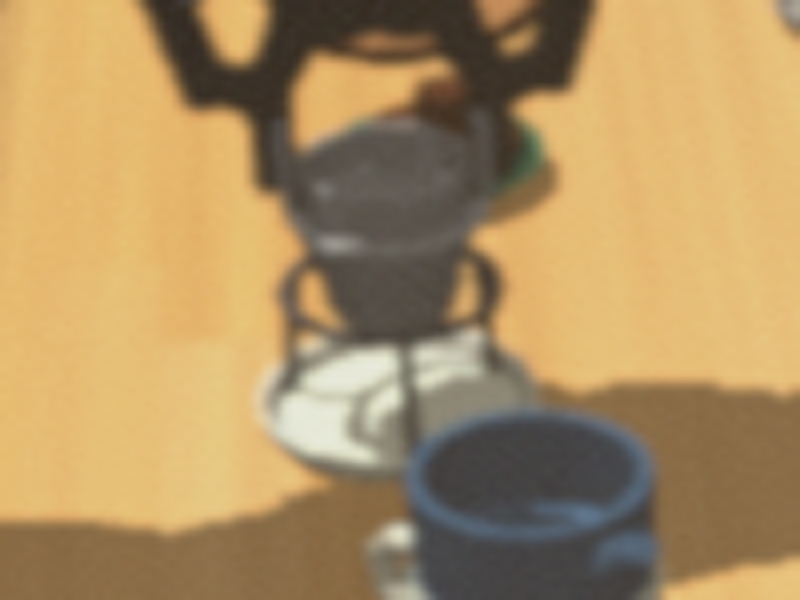

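Call:
{"method": "drive_tool", "body": {
  "targets": [
    {"dx": 0,"dy": 0,"dz": 8,"wx": 0,"wy": 0,"wz": 0,"hand": 1},
    {"dx": 0,"dy": 0,"dz": 8,"wx": 0,"wy": 0,"wz": 0,"hand": 1},
    {"dx": 0,"dy": 0,"dz": 6,"wx": 0,"wy": 0,"wz": 0,"hand": 1},
    {"dx": 0,"dy": 0,"dz": 4,"wx": 0,"wy": 0,"wz": 0,"hand": 1},
    {"dx": 0,"dy": 0,"dz": 2,"wx": 0,"wy": 0,"wz": 0,"hand": 1}
  ]
}}

```text
t: 17.8
eef_pos: [444.3, -28.6, 71.1]
orientation: [-0.0, 0.707, 0.707, -0.0]
ft_force: [0.6, -0.1, -1.1]
width: 49.9
grip_force: 26.2
```

Call:
{"method": "drive_tool", "body": {
  "targets": [
    {"dx": 0,"dy": 0,"dz": 1,"wx": 0,"wy": 0,"wz": 0,"hand": 1},
    {"dx": 0,"dy": 0,"dz": 0.6,"wx": 0,"wy": 0,"wz": 0,"hand": 1},
    {"dx": 0,"dy": 0,"dz": 0.4,"wx": 0,"wy": 0,"wz": 0,"hand": 1},
    {"dx": 0,"dy": 0,"dz": 0,"wx": 0,"wy": 0,"wz": 0,"hand": 1},
    {"dx": 0,"dy": 0,"dz": 0,"wx": 0,"wy": 0,"wz": 0,"hand": 1}
  ]
}}

```text
t: 18.42
eef_pos: [444.5, -28.6, 69.5]
orientation: [0.0, 0.707, 0.707, 0.0]
ft_force: [0.6, -1.5, -0.8]
width: 50.1
grip_force: 26.2
```

Call:
{"method": "drive_tool", "body": {
  "targets": [
    {"dx": 0,"dy": 0,"dz": 0.7,"wx": 0,"wy": 0,"wz": 0,"hand": 1},
    {"dx": 0,"dy": 0,"dz": 0.5,"wx": 0,"wy": 0,"wz": 0,"hand": 1},
    {"dx": 0,"dy": 0,"dz": 0.5,"wx": 0,"wy": 0,"wz": 0,"hand": 1},
    {"dx": 0,"dy": 0,"dz": 0.3,"wx": 0,"wy": 0,"wz": 0,"hand": 1},
    {"dx": 0,"dy": 0,"dz": 0,"wx": 0,"wy": 0,"wz": 0,"hand": 1}
  ]
}}

```text
t: 19.05
eef_pos: [444.4, -28.6, 67.5]
orientation: [0.0, 0.707, 0.707, -0.0]
ft_force: [-0.6, -0.4, 1.9]
width: 50.3
grip_force: 26.4
```

Call:
{"method": "drive_tool", "body": {
  "targets": [
    {"dx": 0,"dy": 0,"dz": 0.5,"wx": 0,"wy": 0,"wz": 0,"hand": 1},
    {"dx": 0,"dy": 0,"dz": 0.4,"wx": 0,"wy": 0,"wz": 0,"hand": 1},
    {"dx": 0,"dy": 0,"dz": 0,"wx": 0,"wy": 0,"wz": 0,"hand": 1},
    {"dx": 0,"dy": 0,"dz": 0,"wx": 0,"wy": 0,"wz": 0,"hand": 1},
    {"dx": 0,"dy": 0,"dz": 0,"wx": 0,"wy": 0,"wz": 0,"hand": 1}
  ]
}}

```text
t: 19.68
eef_pos: [444.4, -28.6, 67.3]
orientation: [0.0, 0.707, 0.707, -0.0]
ft_force: [-3.2, -0.0, 9.2]
width: 50.1
grip_force: 26.9
```

Call:
{"method": "drive_tool", "body": {
  "targets": [
    {"dx": 0,"dy": 0,"dz": -0.7,"wx": 0,"wy": 0,"wz": 0,"hand": -0.3},
    {"dx": 0,"dy": 0,"dz": 0,"wx": 0,"wy": 0,"wz": 0,"hand": -0.5},
    {"dx": 0,"dy": 0,"dz": 0,"wx": 0,"wy": 0,"wz": 0,"hand": -0.7},
    {"dx": 0,"dy": 0,"dz": -5,"wx": 0,"wy": 0,"wz": 0,"hand": -0.8},
    {"dx": 0,"dy": 0,"dz": -15,"wx": 0,"wy": 0,"wz": 0,"hand": -1}
  ]
}}

```text
t: 20.3
eef_pos: [443.7, -28.5, 87.3]
orientation: [-0.001, 0.707, 0.708, -0.001]
ft_force: [0.5, 0.1, 0.1]
width: 85.6
grip_force: 0.0
```

Call:
{"method": "drive_tool", "body": {
  "targets": [
    {"dx": 0,"dy": 0,"dz": -20,"wx": 0,"wy": 0,"wz": 0,"hand": -1},
    {"dx": 0,"dy": 0,"dz": -20,"wx": 0,"wy": 0,"wz": 0,"hand": -1},
    {"dx": 0,"dy": 0,"dz": -20,"wx": 0,"wy": 0,"wz": 0,"hand": -1},
    {"dx": 0,"dy": 0,"dz": -10,"wx": 0,"wy": 0,"wz": 0,"hand": -1},
    {"dx": 0,"dy": 0,"dz": 0,"wx": 0,"wy": 0,"wz": 0,"hand": -1}
  ]
}}

```text
t: 20.92
eef_pos: [445.1, -28.6, 158.2]
orientation: [0.001, 0.707, 0.707, 0.001]
ft_force: [0.6, -0.1, -0.2]
width: 85.6
grip_force: 0.0
```

```bash
python3 - <<'E'
from h import *
p,d=snap('scene'); q,e=snap('top'); s=read_state();print(s['t'],s['eef_pos'],s['width'],s['ft_force'])
cv2.imwrite('pics/d1.png',np.hstack([cv2.resize(p[195:295,230:330,::-1],(400,500),interpolation=2),cv2.resize(q[200:265,330:395,::-1],(400,500),interpolation=2)]))
c0=np.array([477.7,-193.7])
for n,D in(('scene',d),('top',e)):
    P=cloud(n,D).reshape(-1,3); r=np.hypot(*(P[:,:2]-c0).T); A=np.degrees(np.arctan2(P[:,1]-c0[1],P[:,0]-c0[0]))
    for nm,z0,z1,ra in(('spout',66,112,36.5),('handle',8,60,41)):
        m=(P[:,2]>z0)&(P[:,2]<z1)&(r>ra)&(r<66)
        if m.sum(): print(n,nm,m.sum(),np.percentile(A[m]%360,[5,50,95]).round(0),np.median(A[m&(r>44)]%360).round(0),P[m].mean(0).round(0))
    m=(P[:,2]>66)&(P[:,2]<112)&(r<36); print('pot top z',np.percentile(P[m,2],[50,95]))
    f=P[(P[:,2]>54)&(P[:,2]<72)&(np.hypot(*(P[:,:2]-[444,-28]).T)<40)]; g=P[(P[:,2]>75)&(np.hypot(*(P[:,:2]-[444,-28]).T)<40)&(P[:,2]<95)]
    print('infuser',(g.min(0)+g.max(0))/2,np.percentile(g[:,2],[50,95]) )
E
```

```text
21.025 [443.95947635 -28.6397416  156.79674369] 85.16946670471465 [-0.30167606  0.27527963 -0.54545497]
scene spout 56 [255. 299. 308.] 303.0 [ 497. -230.   94.]
scene handle 50 [137. 141. 143.] 141.0 [ 438. -161.   40.]
pot top z [ 89.77489087 105.6448411 ]
infuser [444.39534967 -29.3691212   82.73433902] [81.82781677 86.37429163]
top spout 20 [300. 308. 315.] 308.0 [ 503. -227.  101.]
top handle 34 [ 57. 136. 236.] 136.0 [ 451. -167.   35.]
pot top z [ 93.85190006 107.57820712]Traceback (most recent call last):
  File "<stdin>", line 12, in <module>
    return umr_minimum(a, axis, None, out, keepdims, initial, where)
ValueError: zero-size array to reduction operation minimum which has no identity
```

View pics/d1.png

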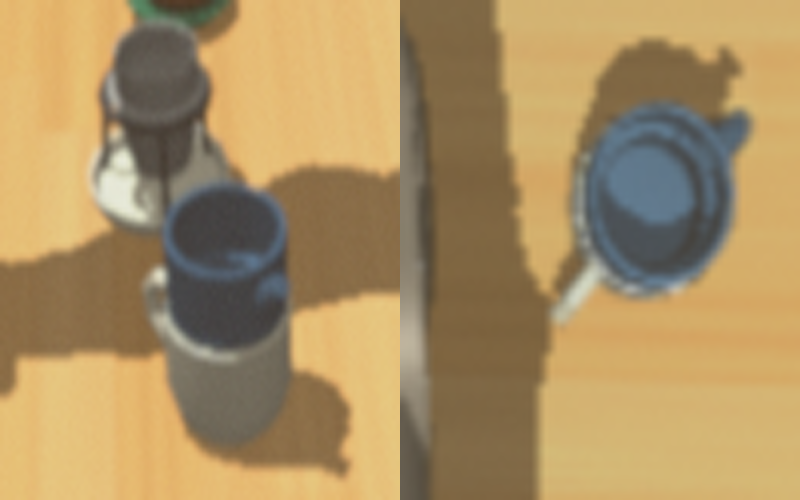

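Call:
{"method": "drive_tool", "body": {
  "targets": [
    {"dx": 0,"dy": 0,"dz": 0,"wx": 0,"wy": 0,"wz": -0.1326,"hand": -1},
    {"dx": 0,"dy": 0,"dz": 0,"wx": 0,"wy": 0,"wz": -0.1326,"hand": -1},
    {"dx": 0,"dy": 0,"dz": 0,"wx": 0,"wy": 0,"wz": -0.1326,"hand": -1},
    {"dx": 0,"dy": 0,"dz": 0,"wx": 0,"wy": 0,"wz": -0.1326,"hand": -1},
    {"dx": 0,"dy": 0,"dz": 0,"wx": 0,"wy": 0,"wz": -0.1326,"hand": -1}
  ]
}}

```text
t: 21.65
eef_pos: [443.6, -28.6, 156.2]
orientation: [-0.001, 0.436, 0.9, -0.0]
ft_force: [1.0, 0.7, 0.2]
width: 85.8
grip_force: 0.0
```

Call:
{"method": "drive_tool", "body": {
  "targets": [
    {"dx": -40,"dy": -20,"dz": 0,"wx": 0,"wy": 0,"wz": 0,"hand": -1},
    {"dx": -40,"dy": -20,"dz": 0,"wx": 0,"wy": 0,"wz": 0,"hand": -1},
    {"dx": -35,"dy": -17,"dz": 0,"wx": 0,"wy": 0,"wz": 0,"hand": -1},
    {"dx": -25,"dy": -12.5,"dz": 0,"wx": 0,"wy": 0,"wz": 0,"hand": -1},
    {"dx": -10.8,"dy": -5.6,"dz": 0,"wx": 0,"wy": 0,"wz": 0,"hand": -1}
  ]
}}

```text
t: 22.28
eef_pos: [477.5, -195.3, 156.0]
orientation: [-0.001, 0.439, 0.898, -0.0]
ft_force: [0.2, 0.3, 0.1]
width: 85.5
grip_force: 0.0
```

Call:
{"method": "drive_tool", "body": {
  "targets": [
    {"dx": 0,"dy": 0,"dz": 0,"wx": 0,"wy": 0,"wz": 0,"hand": -1},
    {"dx": 0,"dy": 0,"dz": 0,"wx": 0,"wy": 0,"wz": 0,"hand": -1},
    {"dx": 0,"dy": 0,"dz": 10,"wx": 0,"wy": 0,"wz": 0,"hand": -1},
    {"dx": 0,"dy": 0,"dz": 5,"wx": 0,"wy": 0,"wz": 0,"hand": -1},
    {"dx": 0,"dy": 0,"dz": 0,"wx": 0,"wy": 0,"wz": 0,"hand": -1}
  ]
}}

```text
t: 22.9
eef_pos: [477.6, -193.1, 141.4]
orientation: [-0.001, 0.438, 0.899, -0.0]
ft_force: [-0.1, -0.7, -0.7]
width: 85.4
grip_force: 0.0
```

Call:
{"method": "drive_tool", "body": {
  "targets": [
    {"dx": 0,"dy": 0,"dz": 15,"wx": 0,"wy": 0,"wz": 0,"hand": -1},
    {"dx": 0,"dy": 0,"dz": 20,"wx": 0,"wy": 0,"wz": 0,"hand": -1},
    {"dx": 0,"dy": 0,"dz": 18,"wx": 0,"wy": 0,"wz": 0,"hand": -1},
    {"dx": 0,"dy": 0,"dz": 13,"wx": 0,"wy": 0,"wz": 0,"hand": -1},
    {"dx": 0,"dy": 0,"dz": 7,"wx": 0,"wy": 0,"wz": 0,"hand": -1}
  ]
}}

```text
t: 23.52
eef_pos: [477.7, -193.5, 68.1]
orientation: [-0.001, 0.438, 0.899, 0.0]
ft_force: [-0.2, 0.7, -0.4]
width: 85.4
grip_force: 0.0
```

Call:
{"method": "drive_tool", "body": {
  "targets": [
    {"dx": 0,"dy": 0,"dz": 0,"wx": 0,"wy": 0,"wz": 0,"hand": -0.8},
    {"dx": 0,"dy": 0,"dz": 0,"wx": 0,"wy": 0,"wz": 0,"hand": -0.6},
    {"dx": 0,"dy": 0,"dz": 0,"wx": 0,"wy": 0,"wz": 0,"hand": 0},
    {"dx": 0,"dy": 0,"dz": 0,"wx": 0,"wy": 0,"wz": 0,"hand": 1},
    {"dx": 0,"dy": 0,"dz": 0,"wx": 0,"wy": 0,"wz": 0,"hand": 1}
  ],
  "newtons": 35
}}

```text
t: 24.15
eef_pos: [478.5, -194.4, 70.2]
orientation: [0.001, 0.438, 0.899, -0.001]
ft_force: [-2.0, -0.7, 5.9]
width: 66.1
grip_force: 39.3
```

Call:
{"method": "drive_tool", "body": {
  "targets": [
    {"dx": 0,"dy": 0,"dz": 0,"wx": 0,"wy": 0,"wz": 0,"hand": 1},
    {"dx": 0,"dy": 0,"dz": 0,"wx": 0,"wy": 0,"wz": 0,"hand": 1},
    {"dx": 0,"dy": 0,"dz": 0,"wx": 0,"wy": 0,"wz": 0,"hand": 1},
    {"dx": 0,"dy": 0,"dz": -1,"wx": 0,"wy": 0,"wz": 0,"hand": 1},
    {"dx": 0,"dy": 0,"dz": -1,"wx": 0,"wy": 0,"wz": 0,"hand": 1}
  ]
}}

```text
t: 24.78
eef_pos: [477.9, -193.6, 70.7]
orientation: [-0.0, 0.438, 0.899, 0.0]
ft_force: [0.3, -0.4, -2.5]
width: 66.2
grip_force: 39.5
```

Call:
{"method": "drive_tool", "body": {
  "targets": [
    {"dx": 0,"dy": 0,"dz": -4,"wx": 0,"wy": 0,"wz": 0,"hand": 1},
    {"dx": 0,"dy": 0,"dz": -12,"wx": 0,"wy": 0,"wz": 0,"hand": 1},
    {"dx": 0,"dy": 0,"dz": -20,"wx": 0,"wy": 0,"wz": 0,"hand": 1},
    {"dx": 0,"dy": 0,"dz": -24,"wx": 0,"wy": 0,"wz": 0,"hand": 1},
    {"dx": 0,"dy": 0,"dz": -20,"wx": 0,"wy": 0,"wz": 0,"hand": 1}
  ]
}}

```text
t: 25.4
eef_pos: [478.8, -193.1, 152.9]
orientation: [0.001, 0.438, 0.899, 0.0]
ft_force: [-0.2, -0.4, -2.0]
width: 66.4
grip_force: 39.8
```

Call:
{"method": "drive_tool", "body": {
  "targets": [
    {"dx": 12.3,"dy": 8.6,"dz": -5,"wx": 0,"wy": 0,"wz": 0,"hand": 1},
    {"dx": 24.5,"dy": 17.3,"dz": 0,"wx": 0,"wy": 0,"wz": 0,"hand": 1},
    {"dx": 36.8,"dy": 25.9,"dz": 0,"wx": 0,"wy": 0,"wz": 0,"hand": 1},
    {"dx": 36.8,"dy": 25.9,"dz": 0,"wx": 0,"wy": 0,"wz": 0,"hand": 1},
    {"dx": 36.8,"dy": 25.9,"dz": 0,"wx": 0,"wy": 0,"wz": 0,"hand": 1}
  ]
}}

```text
t: 26.02
eef_pos: [467.8, -10.8, 155.8]
orientation: [-0.001, 0.437, 0.899, 0.0]
ft_force: [0.6, 1.2, -2.6]
width: 65.9
grip_force: 39.8
```

Call:
{"method": "drive_tool", "body": {
  "targets": [
    {"dx": 36.8,"dy": 25.9,"dz": 0,"wx": 0,"wy": 0,"wz": 0,"hand": 1},
    {"dx": 36.8,"dy": 25.9,"dz": 0,"wx": 0,"wy": 0,"wz": 0,"hand": 1},
    {"dx": 36.8,"dy": 25.9,"dz": 0,"wx": 0,"wy": 0,"wz": 0,"hand": 1},
    {"dx": 36.8,"dy": 25.9,"dz": 0,"wx": 0,"wy": 0,"wz": 0,"hand": 1},
    {"dx": 32.7,"dy": 23,"dz": 0,"wx": 0,"wy": 0,"wz": 0,"hand": 1}
  ]
}}

```text
t: 26.65
eef_pos: [455.9, 208.7, 155.9]
orientation: [-0.001, 0.437, 0.9, -0.0]
ft_force: [1.8, -0.5, -2.3]
width: 66.2
grip_force: 39.8
```

Call:
{"method": "drive_tool", "body": {
  "targets": [
    {"dx": 24.5,"dy": 17.3,"dz": 0,"wx": 0,"wy": 0,"wz": 0,"hand": 1},
    {"dx": 16.4,"dy": 11.5,"dz": 0,"wx": 0,"wy": 0,"wz": 0,"hand": 1},
    {"dx": 9.8,"dy": 6.9,"dz": 8,"wx": 0,"wy": 0,"wz": 0,"hand": 1},
    {"dx": 4.9,"dy": 3.5,"dz": 15,"wx": 0,"wy": 0,"wz": 0,"hand": 1},
    {"dx": 2.5,"dy": 1.7,"dz": 15,"wx": 0,"wy": 0,"wz": 0,"hand": 1}
  ]
}}

```text
t: 27.28
eef_pos: [453.9, 275.9, 116.5]
orientation: [-0.0, 0.438, 0.899, -0.001]
ft_force: [-0.0, -0.4, -2.3]
width: 65.8
grip_force: 39.8
```

Call:
{"method": "drive_tool", "body": {
  "targets": [
    {"dx": 0,"dy": 0,"dz": 10,"wx": 0,"wy": 0,"wz": 0,"hand": 1},
    {"dx": 0,"dy": 0,"dz": 10,"wx": 0,"wy": 0,"wz": 0,"hand": 1},
    {"dx": 0,"dy": 0,"dz": 5,"wx": 0,"wy": 0,"wz": 0,"hand": 1},
    {"dx": 0,"dy": 0,"dz": 0,"wx": 0,"wy": 0,"wz": 0,"hand": 1},
    {"dx": 0,"dy": 0,"dz": 0,"wx": 0,"wy": 0,"wz": 0,"hand": 1}
  ]
}}

```text
t: 27.9
eef_pos: [454.7, 277.0, 93.6]
orientation: [0.0, 0.438, 0.899, 0.0]
ft_force: [-0.2, -0.3, -2.1]
width: 66.2
grip_force: 39.8
```

```bash
python3 - <<'E'
from h import *
p,d=snap('scene'); s=read_state();print(s['t'],s['eef_pos'],s['width'],s['ft_force'],s['q'])
cv2.imwrite('pics/e1.png',cv2.resize(p[110:290,200:380,::-1],(540,540),interpolation=2))
P=cloud('scene',d).reshape(-1,3); e=s['eef_pos']
for z0,z1 in((52,62),(62,75),(75,85)):
    Q=P[(P[:,2]>z0)&(P[:,2]<z1)&(np.hypot(*(P[:,:2]-e[:2]).T)<50)]
    if len(Q): print(z0,len(Q),np.percentile(Q,3,axis=0),np.percentile(Q,97,axis=0))
E
```

```text
27.95 [454.6732559  277.06935854  93.70855327] 66.01067798673063 [-0.25297707  0.26038075 -2.26457044] [-0.05421139  0.49161351 -0.70874299  1.73425187  0.3623972   1.04951479
 -0.2237112 ]
52 27 [432.32149958 250.30125455  52.75900302] [477.54086817 268.11594103  61.56074705]
62 76 [425.94614943 246.48159613  62.69020279] [479.43156126 270.87414968  74.10295661]
75 59 [427.7084975  247.81651091  75.15524248] [480.5788264  270.90734141  84.4726554 ]
```

View pics/e1.png

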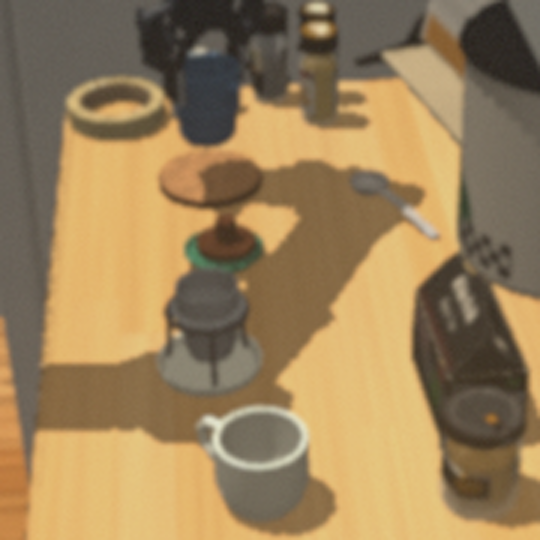

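Call:
{"method": "drive_tool", "body": {
  "targets": [
    {"dx": 0,"dy": 0,"dz": 12,"wx": 0,"wy": 0,"wz": 0,"hand": 1},
    {"dx": 0,"dy": 0,"dz": 12,"wx": 0,"wy": 0,"wz": 0,"hand": 1},
    {"dx": 0,"dy": 0,"dz": 9,"wx": 0,"wy": 0,"wz": 0,"hand": 1},
    {"dx": 0,"dy": 0,"dz": 4,"wx": 0,"wy": 0,"wz": 0,"hand": 1},
    {"dx": 0,"dy": 0,"dz": 1.5,"wx": 0,"wy": 0,"wz": 0,"hand": 1}
  ]
}}

```text
t: 28.58
eef_pos: [454.1, 276.8, 54.3]
orientation: [-0.0, 0.438, 0.899, -0.0]
ft_force: [-0.6, -0.1, -2.4]
width: 66.0
grip_force: 39.8
```

Call:
{"method": "drive_tool", "body": {
  "targets": [
    {"dx": 0,"dy": 0,"dz": 1,"wx": 0,"wy": 0,"wz": 0,"hand": 1},
    {"dx": 0,"dy": 0,"dz": 0.7,"wx": 0,"wy": 0,"wz": 0,"hand": 1},
    {"dx": 0,"dy": 0,"dz": 0.5,"wx": 0,"wy": 0,"wz": 0,"hand": 1},
    {"dx": 0,"dy": 0,"dz": 0.3,"wx": 0,"wy": 0,"wz": 0,"hand": 1},
    {"dx": 0,"dy": 0,"dz": 0,"wx": 0,"wy": 0,"wz": 0,"hand": 1}
  ]
}}

```text
t: 29.2
eef_pos: [454.3, 276.8, 52.2]
orientation: [0.0, 0.438, 0.899, 0.0]
ft_force: [0.4, 0.7, -2.3]
width: 66.3
grip_force: 39.8
```

Call:
{"method": "drive_tool", "body": {
  "targets": [
    {"dx": 0,"dy": 0,"dz": 0.6,"wx": 0,"wy": 0,"wz": 0,"hand": 1},
    {"dx": 0,"dy": 0,"dz": 0.5,"wx": 0,"wy": 0,"wz": 0,"hand": 1},
    {"dx": 0,"dy": 0,"dz": 0.4,"wx": 0,"wy": 0,"wz": 0,"hand": 1},
    {"dx": 0,"dy": 0,"dz": 0,"wx": 0,"wy": 0,"wz": 0,"hand": 1},
    {"dx": 0,"dy": 0,"dz": 0,"wx": 0,"wy": 0,"wz": 0,"hand": 1}
  ]
}}

```text
t: 29.82
eef_pos: [454.3, 276.8, 51.2]
orientation: [0.0, 0.438, 0.899, -0.0]
ft_force: [-2.3, -1.3, 5.6]
width: 66.1
grip_force: 40.3
```

Call:
{"method": "drive_tool", "body": {
  "targets": [
    {"dx": 0,"dy": 0,"dz": -0.5,"wx": 0,"wy": 0,"wz": 0,"hand": -0.65},
    {"dx": 0,"dy": 0,"dz": 0,"wx": 0,"wy": 0,"wz": 0,"hand": -0.85},
    {"dx": 0,"dy": 0,"dz": 0,"wx": 0,"wy": 0,"wz": 0,"hand": -1},
    {"dx": 0,"dy": 0,"dz": 0,"wx": 0,"wy": 0,"wz": 0,"hand": -1},
    {"dx": 0,"dy": 0,"dz": -5,"wx": 0,"wy": 0,"wz": 0,"hand": -1}
  ]
}}

```text
t: 30.45
eef_pos: [454.0, 276.5, 55.9]
orientation: [-0.0, 0.438, 0.899, -0.0]
ft_force: [-0.1, -0.2, -0.1]
width: 85.1
grip_force: 0.0
```

Call:
{"method": "drive_tool", "body": {
  "targets": [
    {"dx": 0,"dy": 0,"dz": -12,"wx": 0,"wy": 0,"wz": 0,"hand": -1},
    {"dx": 0,"dy": 0,"dz": -20,"wx": 0,"wy": 0,"wz": 0,"hand": -1},
    {"dx": 0,"dy": 0,"dz": -25,"wx": 0,"wy": 0,"wz": 0,"hand": -1},
    {"dx": 0,"dy": 0,"dz": -20,"wx": 0,"wy": 0,"wz": 0,"hand": -1},
    {"dx": 0,"dy": 0,"dz": 0,"wx": 0,"wy": 0,"wz": 0,"hand": -1}
  ]
}}

```text
t: 31.08
eef_pos: [455.6, 278.0, 135.6]
orientation: [0.001, 0.438, 0.899, 0.002]
ft_force: [0.5, 0.7, -0.0]
width: 85.0
grip_force: 0.0
```

Call:
{"method": "drive_tool", "body": {
  "targets": [
    {"dx": -12.3,"dy": -8.6,"dz": 0,"wx": 0,"wy": 0,"wz": 0,"hand": -1},
    {"dx": -24.5,"dy": -17.3,"dz": 0,"wx": 0,"wy": 0,"wz": 0,"hand": -1},
    {"dx": -36.8,"dy": -25.9,"dz": 0,"wx": 0,"wy": 0,"wz": 0,"hand": -1},
    {"dx": -36.8,"dy": -25.9,"dz": 0,"wx": 0,"wy": 0,"wz": 0,"hand": -1},
    {"dx": -36.8,"dy": -25.9,"dz": 0,"wx": 0,"wy": 0,"wz": 0,"hand": -1}
  ]
}}

```text
t: 31.7
eef_pos: [462.3, 93.9, 132.0]
orientation: [-0.001, 0.438, 0.899, -0.001]
ft_force: [0.7, 0.2, 0.7]
width: 85.6
grip_force: 0.0
```

Call:
{"method": "drive_tool", "body": {
  "targets": [
    {"dx": -36.8,"dy": -25.9,"dz": 0,"wx": 0,"wy": 0,"wz": 0,"hand": -1},
    {"dx": -36.8,"dy": -25.9,"dz": 0,"wx": 0,"wy": 0,"wz": 0,"hand": -1},
    {"dx": -36.8,"dy": -25.9,"dz": 0,"wx": 0,"wy": 0,"wz": 0,"hand": -1},
    {"dx": -30,"dy": -21.1,"dz": 0,"wx": 0,"wy": 0,"wz": 0,"hand": -1},
    {"dx": -20,"dy": -14.1,"dz": 0,"wx": 0,"wy": 0,"wz": 0,"hand": -1}
  ]
}}

```text
t: 32.33
eef_pos: [471.4, -102.5, 131.9]
orientation: [-0.001, 0.44, 0.898, -0.001]
ft_force: [0.4, 0.9, -0.5]
width: 85.6
grip_force: 0.0
```

```bash
python3 - <<'E'
from seg import *
p,d=snap('scene'); q,e=snap('top'); s=read_state();print(s['t'],s['eef_pos'],s['width'])
cv2.imwrite('pics/f1.png',np.hstack([cv2.resize(p[130:300,210:380,::-1],(400,400),interpolation=2),cv2.resize(q[180:280,180:280,::-1],(400,400),interpolation=2)]))
from scipy.optimize import least_squares
P=cloud('scene',d).reshape(-1,3); c0=np.array([477.7,-193.7]); r=np.hypot(*(P[:,:2]-c0).T)
Q=P[(P[:,2]>28)&(P[:,2]<60)&(r<42)]; Q=Q[Q[:,1]<-200]
f=least_squares(lambda p:np.hypot(*(Q[:,:2]-p).T)-35,c0,loss='soft_l1',f_scale=2); print('cup',len(Q),f.x)
H=P[(P[:,2]>8)&(P[:,2]<60)&(r>42)&(r<66)]; v=np.median(H,0)[:2]-f.x; print('handle',len(H),np.degrees(np.arctan2(v[1],v[0])))
P=cloud('top',e).reshape(-1,3); Q=P[(P[:,2]>70)&(P[:,2]<95)&(np.hypot(*(P[:,:2]-[454,277]).T)<38)]; print('pot top',len(Q),(Q.min(0)+Q.max(0))/2)
E
```

```text
32.425 [ 471.57465819 -103.75268604  131.8148203 ] 85.30154749782889
cup 354 [ 477.06178728 -192.89244932]
handle 56 140.87720426637182
pot top 164 [453.56945445 277.1951077   81.57078956]
```

View pics/f1.png

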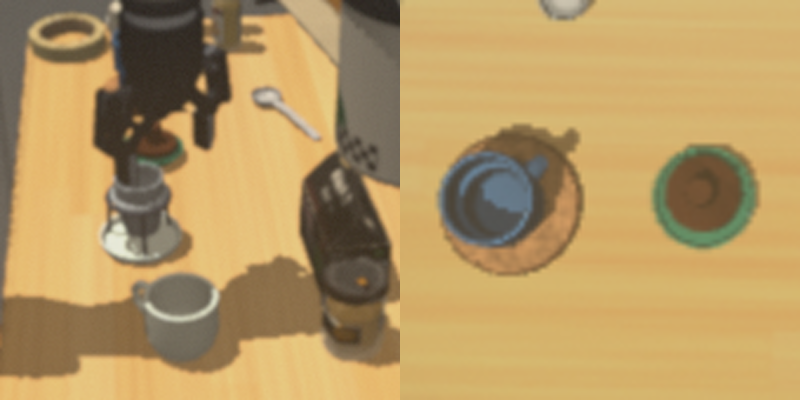

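Call:
{"method": "drive_tool", "body": {
  "targets": [
    {"dx": -30,"dy": -20,"dz": 0,"wx": 0,"wy": 0,"wz": 0,"hand": -1},
    {"dx": -25,"dy": -17,"dz": 0,"wx": 0,"wy": 0,"wz": 0,"hand": -1},
    {"dx": -14,"dy": -9.4,"dz": 0,"wx": 0,"wy": 0,"wz": 0,"hand": -1},
    {"dx": -5.8,"dy": -4,"dz": 0,"wx": 0,"wy": 0,"wz": 0,"hand": -1},
    {"dx": 0,"dy": 0,"dz": 0,"wx": 0,"wy": 0,"wz": -0.105,"hand": -1}
  ]
}}

```text
t: 33.05
eef_pos: [479.7, -187.9, 133.0]
orientation: [-0.0, 0.389, 0.921, 0.0]
ft_force: [0.7, 1.2, 0.4]
width: 85.3
grip_force: 0.0
```

Call:
{"method": "drive_tool", "body": {
  "targets": [
    {"dx": 0,"dy": 0,"dz": 0,"wx": 0,"wy": 0,"wz": -0.105,"hand": -1},
    {"dx": 0,"dy": 0,"dz": 10,"wx": 0,"wy": 0,"wz": 0,"hand": -1},
    {"dx": 0,"dy": 0,"dz": 15,"wx": 0,"wy": 0,"wz": 0,"hand": -1},
    {"dx": 0,"dy": 0,"dz": 10,"wx": 0,"wy": 0,"wz": 0,"hand": -1},
    {"dx": 0,"dy": 0,"dz": 0,"wx": 0,"wy": 0,"wz": 0,"hand": -1}
  ]
}}

```text
t: 33.67
eef_pos: [478.7, -188.4, 96.7]
orientation: [-0.002, 0.341, 0.94, 0.0]
ft_force: [-0.2, 0.1, 0.2]
width: 85.5
grip_force: 0.0
```

Call:
{"method": "drive_tool", "body": {
  "targets": [
    {"dx": -2.1,"dy": -4.6,"dz": 4,"wx": 0,"wy": 0,"wz": 0,"hand": -1},
    {"dx": 0,"dy": 0,"dz": 16,"wx": 0,"wy": 0,"wz": 0,"hand": -1},
    {"dx": 0,"dy": 0,"dz": 22,"wx": 0,"wy": 0,"wz": 0,"hand": -1},
    {"dx": 0,"dy": 0,"dz": 20,"wx": 0,"wy": 0,"wz": 0,"hand": -1},
    {"dx": 0,"dy": 0,"dz": 10,"wx": 0,"wy": 0,"wz": 0,"hand": -1}
  ]
}}

```text
t: 34.3
eef_pos: [477.3, -193.5, 24.5]
orientation: [-0.001, 0.341, 0.94, 0.0]
ft_force: [-0.0, -0.2, -1.2]
width: 85.4
grip_force: 0.0
```

Call:
{"method": "drive_tool", "body": {
  "targets": [
    {"dx": 0,"dy": 0,"dz": 0,"wx": 0,"wy": 0,"wz": 0,"hand": -0.85},
    {"dx": 0,"dy": 0,"dz": 0,"wx": 0,"wy": 0,"wz": 0,"hand": -0.7},
    {"dx": 0,"dy": 0,"dz": 0,"wx": 0,"wy": 0,"wz": 0,"hand": 0},
    {"dx": 0,"dy": 0,"dz": 0,"wx": 0,"wy": 0,"wz": 0,"hand": 1},
    {"dx": 0,"dy": 0,"dz": 0,"wx": 0,"wy": 0,"wz": 0,"hand": 1}
  ],
  "newtons": 35
}}

```text
t: 34.92
eef_pos: [479.5, -194.1, 27.2]
orientation: [0.001, 0.341, 0.94, -0.0]
ft_force: [0.0, 0.1, 6.1]
width: 68.6
grip_force: 40.7
```

Call:
{"method": "drive_tool", "body": {
  "targets": [
    {"dx": 0,"dy": 0,"dz": 0,"wx": 0,"wy": 0,"wz": 0,"hand": 1},
    {"dx": 0,"dy": 0,"dz": 0,"wx": 0,"wy": 0,"wz": 0,"hand": 1},
    {"dx": 0,"dy": 0,"dz": 0,"wx": 0,"wy": 0,"wz": 0,"hand": 1},
    {"dx": 0,"dy": 0,"dz": 0,"wx": 0,"wy": 0,"wz": 0,"hand": 1},
    {"dx": 0,"dy": 0,"dz": 0,"wx": 0,"wy": 0,"wz": 0,"hand": 1}
  ]
}}

```text
t: 35.55
eef_pos: [479.5, -194.1, 27.2]
orientation: [0.001, 0.341, 0.94, -0.0]
ft_force: [-0.1, -1.4, 6.4]
width: 68.4
grip_force: 40.7
```

Call:
{"method": "drive_tool", "body": {
  "targets": [
    {"dx": 0,"dy": 0,"dz": -4,"wx": 0,"wy": 0,"wz": 0,"hand": 1},
    {"dx": 0,"dy": 0,"dz": -10,"wx": 0,"wy": 0,"wz": 0,"hand": 1},
    {"dx": 0,"dy": 0,"dz": -15,"wx": 0,"wy": 0,"wz": 0,"hand": 1},
    {"dx": 0,"dy": 0,"dz": -12,"wx": 0,"wy": 0,"wz": 0,"hand": 1},
    {"dx": 0,"dy": 0,"dz": -5,"wx": 0,"wy": 0,"wz": 0,"hand": 1}
  ]
}}

```text
t: 36.17
eef_pos: [479.2, -193.9, 73.6]
orientation: [0.001, 0.341, 0.94, -0.0]
ft_force: [-0.2, -0.2, -2.2]
width: 68.3
grip_force: 40.0
```

Call:
{"method": "drive_tool", "body": {
  "targets": [
    {"dx": -7.5,"dy": -13,"dz": 0,"wx": 0,"wy": 0,"wz": 0,"hand": 1},
    {"dx": -15,"dy": -26,"dz": 0,"wx": 0,"wy": 0,"wz": 0,"hand": 1},
    {"dx": -20,"dy": -34.7,"dz": 0,"wx": 0,"wy": 0,"wz": 0,"hand": 1},
    {"dx": -20,"dy": -34.7,"dz": 0,"wx": 0,"wy": 0,"wz": 0,"hand": 1},
    {"dx": -17.5,"dy": -30.4,"dz": 0,"wx": 0,"wy": 0,"wz": 0,"hand": 1}
  ]
}}

```text
t: 36.8
eef_pos: [448.8, -354.6, 71.3]
orientation: [-0.001, 0.342, 0.94, -0.0]
ft_force: [0.5, -0.1, -1.6]
width: 68.1
grip_force: 40.0
```

Call:
{"method": "drive_tool", "body": {
  "targets": [
    {"dx": -11,"dy": -19,"dz": 0,"wx": 0,"wy": 0,"wz": 0,"hand": 1},
    {"dx": -5,"dy": -8.7,"dz": 0,"wx": 0,"wy": 0,"wz": 0,"hand": 1},
    {"dx": -2.4,"dy": -4.5,"dz": 0,"wx": 0,"wy": 0,"wz": 0,"hand": 1},
    {"dx": 0,"dy": 0,"dz": 0,"wx": 0,"wy": 0,"wz": 0,"hand": 1},
    {"dx": 0,"dy": 0,"dz": 0,"wx": 0,"wy": 0,"wz": 0,"hand": 1}
  ]
}}

```text
t: 37.42
eef_pos: [444.9, -386.5, 72.3]
orientation: [0.0, 0.34, 0.94, 0.0]
ft_force: [-0.3, 0.4, -2.6]
width: 68.4
grip_force: 40.0
```

```bash
python3 - <<'E'
from seg import *
from scipy.optimize import least_squares
p,d=snap('scene'); s=read_state();print(s['t'],s['eef_pos'],s['width'],s['ft_force'])
cv2.imwrite('pics/g1.png',cv2.resize(p[250:400,190:340,::-1],(480,480),interpolation=2))
P=cloud('scene',d).reshape(-1,3); c0=np.array(s['eef_pos'][:2]); r=np.hypot(*(P[:,:2]-c0).T); z=P[:,2]
for z0,z1 in((72,84),(84,100)):
    Q=P[(z>z0)&(z<z1)&(r<40)&(P[:,1]<c0[1]-8)]
    f=least_squares(lambda p:np.hypot(*(Q[:,:2]-p).T)-35,c0,loss='soft_l1',f_scale=2); print('cup',len(Q),f.x)
E
```

```text
37.475 [ 444.79315135 -386.67667218   72.32065053] 68.31227786309954 [ 0.25974757 -0.39371574 -2.44230212]
cup 126 [ 443.0483653  -384.79306018]
cup 156 [ 442.28615557 -385.31910395]
```

View pics/g1.png

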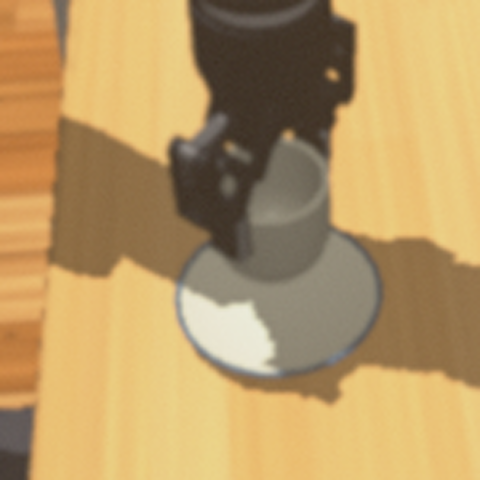

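Call:
{"method": "drive_tool", "body": {
  "targets": [
    {"dx": -3,"dy": -0.6,"dz": 8,"wx": 0,"wy": 0,"wz": 0,"hand": 1},
    {"dx": -0.8,"dy": 0,"dz": 11,"wx": 0,"wy": 0,"wz": 0,"hand": 1},
    {"dx": 0,"dy": 0,"dz": 10,"wx": 0,"wy": 0,"wz": 0,"hand": 1},
    {"dx": 0,"dy": 0,"dz": 5,"wx": 0,"wy": 0,"wz": 0,"hand": 1},
    {"dx": 0,"dy": 0,"dz": 1.5,"wx": 0,"wy": 0,"wz": 0,"hand": 1}
  ]
}}

```text
t: 38.1
eef_pos: [446.4, -390.7, 36.0]
orientation: [-0.0, 0.341, 0.94, 0.0]
ft_force: [0.1, 0.8, -1.5]
width: 68.3
grip_force: 40.0
```

Call:
{"method": "drive_tool", "body": {
  "targets": [
    {"dx": 0,"dy": 0,"dz": 1,"wx": 0,"wy": 0,"wz": 0,"hand": 1},
    {"dx": 0,"dy": 0,"dz": 0.6,"wx": 0,"wy": 0,"wz": 0,"hand": 1},
    {"dx": 0,"dy": 0,"dz": 0.4,"wx": 0,"wy": 0,"wz": 0,"hand": 1},
    {"dx": 0,"dy": 0,"dz": 0,"wx": 0,"wy": 0,"wz": 0,"hand": 1},
    {"dx": 0,"dy": 0,"dz": 0,"wx": 0,"wy": 0,"wz": 0,"hand": 1}
  ]
}}

```text
t: 38.72
eef_pos: [446.8, -390.9, 34.8]
orientation: [0.0, 0.341, 0.94, -0.0]
ft_force: [0.1, 0.1, -1.9]
width: 68.2
grip_force: 40.0
```

Call:
{"method": "drive_tool", "body": {
  "targets": [
    {"dx": 0,"dy": 0.8,"dz": 0.6,"wx": 0,"wy": 0,"wz": 0,"hand": 1},
    {"dx": 0,"dy": 0,"dz": 0.5,"wx": 0,"wy": 0,"wz": 0,"hand": 1},
    {"dx": 0,"dy": 0,"dz": 0.4,"wx": 0,"wy": 0,"wz": 0,"hand": 1},
    {"dx": 0,"dy": 0,"dz": 0.3,"wx": 0,"wy": 0,"wz": 0,"hand": 1},
    {"dx": 0,"dy": 0,"dz": 0,"wx": 0,"wy": 0,"wz": 0,"hand": 1}
  ]
}}

```text
t: 39.35
eef_pos: [447.3, -390.2, 33.3]
orientation: [0.0, 0.341, 0.94, -0.0]
ft_force: [-1.6, 2.2, 2.9]
width: 68.3
grip_force: 40.4
```

Call:
{"method": "drive_tool", "body": {
  "targets": [
    {"dx": 0,"dy": 0,"dz": 0.3,"wx": 0,"wy": 0,"wz": 0,"hand": 1},
    {"dx": 0,"dy": 0,"dz": 0,"wx": 0,"wy": 0,"wz": 0,"hand": 1},
    {"dx": 0,"dy": 0,"dz": 0,"wx": 0,"wy": 0,"wz": 0,"hand": 1},
    {"dx": 0,"dy": 0,"dz": 0,"wx": 0,"wy": 0,"wz": 0,"hand": 1},
    {"dx": 0,"dy": 0,"dz": 0,"wx": 0,"wy": 0,"wz": 0,"hand": 1}
  ]
}}

```text
t: 39.98
eef_pos: [447.3, -390.3, 33.3]
orientation: [0.0, 0.341, 0.94, -0.0]
ft_force: [-2.2, 2.1, 5.3]
width: 68.5
grip_force: 40.8
```

Contact; release, rise, back off.

Call:
{"method": "drive_tool", "body": {
  "targets": [
    {"dx": 0,"dy": 0,"dz": -0.3,"wx": 0,"wy": 0,"wz": 0,"hand": -0.7},
    {"dx": 0,"dy": 0,"dz": 0,"wx": 0,"wy": 0,"wz": 0,"hand": -0.9},
    {"dx": 0,"dy": 0,"dz": 0,"wx": 0,"wy": 0,"wz": 0,"hand": -1},
    {"dx": 0,"dy": 0,"dz": 0,"wx": 0,"wy": 0,"wz": 0,"hand": -1},
    {"dx": 0,"dy": 0,"dz": -5,"wx": 0,"wy": 0,"wz": 0,"hand": -1}
  ]
}}

```text
t: 40.6
eef_pos: [446.9, -390.1, 37.6]
orientation: [-0.001, 0.341, 0.94, 0.0]
ft_force: [0.7, -0.1, -0.4]
width: 85.5
grip_force: 0.0
```

Call:
{"method": "drive_tool", "body": {
  "targets": [
    {"dx": 0,"dy": 0,"dz": -12,"wx": 0,"wy": 0,"wz": 0,"hand": -1},
    {"dx": 0,"dy": 0,"dz": -25,"wx": 0,"wy": 0,"wz": 0,"hand": -1},
    {"dx": 0,"dy": 0,"dz": -35,"wx": 0,"wy": 0,"wz": 0,"hand": -1},
    {"dx": 0,"dy": 0,"dz": -30,"wx": 0,"wy": 0,"wz": 0,"hand": -1},
    {"dx": 0,"dy": 0,"dz": -10,"wx": 0,"wy": 0,"wz": 0,"hand": -1}
  ]
}}

```text
t: 41.22
eef_pos: [448.8, -391.0, 153.1]
orientation: [0.003, 0.341, 0.94, -0.001]
ft_force: [0.3, 0.2, -0.9]
width: 85.3
grip_force: 0.0
```

Call:
{"method": "drive_tool", "body": {
  "targets": [
    {"dx": 10,"dy": 10,"dz": 0,"wx": 0,"wy": 0,"wz": 0,"hand": -1},
    {"dx": 25,"dy": 25,"dz": 0,"wx": 0,"wy": 0,"wz": 0,"hand": -1},
    {"dx": 40,"dy": 25,"dz": 0,"wx": 0,"wy": 0,"wz": 0,"hand": -1},
    {"dx": 30,"dy": 20,"dz": 0,"wx": 0,"wy": 0,"wz": 0,"hand": -1},
    {"dx": 5,"dy": 5,"dz": 0,"wx": 0,"wy": 0,"wz": 0,"hand": -1}
  ]
}}

```text
t: 41.85
eef_pos: [415.6, -250.1, 148.4]
orientation: [-0.002, 0.339, 0.941, 0.0]
ft_force: [1.4, -0.3, 0.3]
width: 85.5
grip_force: 0.0
```

Call:
{"method": "drive_tool", "body": {
  "targets": [
    {"dx": 0,"dy": 0,"dz": 0,"wx": 0,"wy": 0,"wz": 0,"hand": -1},
    {"dx": 0,"dy": 0,"dz": 0,"wx": 0,"wy": 0,"wz": 0,"hand": -1},
    {"dx": 0,"dy": 0,"dz": 0,"wx": 0,"wy": 0,"wz": 0,"hand": -1},
    {"dx": 0,"dy": 0,"dz": 0,"wx": 0,"wy": 0,"wz": 0,"hand": -1},
    {"dx": 0,"dy": 0,"dz": 0,"wx": 0,"wy": 0,"wz": 0,"hand": -1}
  ]
}}

```text
t: 42.48
eef_pos: [417.4, -254.8, 149.8]
orientation: [-0.0, 0.342, 0.94, 0.0]
ft_force: [-0.2, -0.1, -0.2]
width: 85.3
grip_force: 0.0
```

```bash
python3 - <<'E'
from seg import *
from scipy.optimize import least_squares
p,d=snap('scene'); q,e=snap('top'); s=read_state();print(s['t'],s['eef_pos'],s['ft_force'])
for n,D in(('scene',d),('top',e)):
    P=cloud(n,D).reshape(-1,3); c0=np.array([445.4,-388.5]); r=np.hypot(*(P[:,:2]-c0).T); Q=P[(P[:,2]>36)&(P[:,2]<72)&(r<42)&((r>25)|(n=='scene'))]
    f=least_squares(lambda p:np.hypot(*(Q[:,:2]-p).T)-(35 if n=='scene' else 33),c0,loss='soft_l1',f_scale=2); print(n,'cup',len(Q),f.x,np.percentile(Q[:,2],97))
cv2.imwrite('pics/h1.png',np.hstack([cv2.resize(p[130:390,200:390,::-1],(400,547),interpolation=2),cv2.resize(q[130:290,355:470,::-1],(393,547),interpolation=2)]))
E
```

```text
42.575 [ 417.42830711 -254.62271386  149.85793955] [ 0.86367145 -0.21801973  0.20094458]
scene cup 1005 [ 445.75487532 -390.59390868] 70.18400417320285Traceback (most recent call last):
  File "<stdin>", line 6, in <module>
    return _quantile_unchecked(
        a, q, axis, out, overwrite_input, method, keepdims, weights)
    return _ureduce(a,
                    func=_quantile_ureduce_func,
    ...<5 lines>...
                    overwrite_input=overwrite_input,
                    method=method)
    r = func(a, **kwargs)
    result = _quantile(arr,
                       quantiles=q,
    ...<2 lines>...
                       out=out,
                       weights=wgt)
    slices_having_nans = np.isnan(arr[-1, ...])
                                  ~~~^^^^^^^^^
IndexError: index -1 is out of bounds for axis 0 with size 0
```

```bash
python3 -c "
from rig import ctrl; print(ctrl.finish_job())"
```

```text
the job is handed in; nothing more can be done
None
```

The lid, infuser, pot and cup were moved in the order asked, each let go before the next; depth checks after release put the infuser, pot and cup within about 2 mm of centre, the lid was checked by picture only, and the job was handed in at about 42.6 s with the arm clear.

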